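Sort the procedure bench: vials, syringes, timer

ROBOT

A 6-joint arm with a two-finger parallel gripper is mounted at the origin on the work surface. World frame = base frame: x ahead of the robot, y to its left, z up, the work surface at z = 0. Lengths are in m, angles in rad, forces in N, time in s.
With the tool pointing down it reaches from about 0.225 to 0.875 m from the base axis. Payload 3.4 kg.
Tool frame: the origin (TCP) lies on the mounting face of the last link; the fingertips stand 173 mm ahead of it and the grasp point (between the pads) lies 155 mm ahead of it; y points along the fingers, x is the direction in which the jaws open and shut, and the axes are right-handed (so a half turn about y gives the same grasp; the last joint's range is limited). The gripper opens to 85 mm and grips with 20 to 120 N. Pads are 22 mm wide; open, the fingers measure 114 mm over their backs; the gripper's body (76 mm by 85 mm) begins 54 mm behind the grasp point. The pads swing forward as they close: fully open they stand 13 mm farther back than shut.
Start: joints at [-1.409, 0.276, 1.505, -0, 1.361, -0.121], TCP at [0.16, -0.552, 0.405] pointing down, gripper open.
Joint ranges: [-2.89, 2.89], [-0.75, 2.08], [0.22, 2.7], [-1.18, 4.32], [0.11, 2.71], [-2.7, 2.7]. Speed limits (rad/s): [2.57, 2.57, 3.14, 3.14, 3.14, 3.14].

INTERFACE

Orientations are given as a unit quaternion [w, x, y, z].
In Python, from rig import manip, vision, ticket gives the robot as it stands.
- The arm moves only by the tool arm_command, never from a script. Its argument "increments" is one flat list of numbers, 7 for each row, row after row: the turn, a rotation vector about the tool's x, y, z in rad, then the shift along the tool's x, y, z in cm, then the closure, from 0 (fully open) to 1 (shut). In form: [wx, wy, wz, tx, ty, tz, hand, wx, wy, wz, tx, ty, tz, hand, ...]. A call has 1 to 8 rows; each row shifts and turns the commanded pose from where the row before left it, along the tool's axes as they then stand; what a row does not reach is not made up. A row lasts 1/8 s, in which the tool goes at most 62.5 mm and 10.7 degrees, less where a joint would pass 70% of its speed; a pose out of reach is approached as far as the arm can. A call is refused whole if a number of a shift passes 6.25 or a number of a turn 0.188, either way. A call with a gripper value outside its range is refused whole. The fingers move at their own pace and stop on an object; "grip_force" is the grip in N (left out, the last holds). Time passes only in rows, so rows that do not move let the fingers close. It gives the time, the measured TCP pose, the force and the opening at its end, in the units of the state.
- manip.get_state(): the state, without advancing time (a new reading comes with each control period).
- vision.get_image(name): name is "scene" or "side" or "wrist"; returns the picture (480x640x3 uint8, red, green, blue); there is no depth.
- vision.camera_params(name): a dict with "vfov" (degrees; the focal length in pixels is half the picture's height over the tangent of half this angle, whatever the lens; pixels are square), "cx", "cy" (the principal point, pixels), "distortion" ([k1, k2, p1, p2, k3] as OpenCV has them; the pictures are not rectified), "R" (3x3) and "t" (3): a world point X has camera coordinates R X + t. Camera axes: x right, y down, z forward; pixel columns grow to the right and rows downward; lengths in m; the calibration is good to about 2 mm. A picture is of the moment at which its call begins: read the wrist's pose just before it. camera_params takes no time and is no camera call; for the wrist camera it gives the pose at the moment of the call.
- ticket.sign_off(): hands the job in, once; it reports no verdict.
The state is a dict: "clock": time; "qpos": joint angles; "qd": joint speeds; "effort": joint torques, N m; "position": TCP position; "ee_rot": TCP orientation; "contact_force": force on the tool from outside, world axes, zero at the start; "moment": the same for the moment, N m; "width": finger opening in m.
Only numpy, scipy, OpenCV 4.12 (cv2) and the standard library are available. Lean on these libraries where they do the work, as an engineer would, in place of code of your own. Each camera call takes 0.05 s, during which the arm holds its last target.

TASK

Tidy the bench after the procedure: stand the two amber vials upright in the white tray with two bays, one vial in each bay, lay both capped syringes flat in the open steel tray, not one on the other, and put the timer flat, screen up, in its cradle. Leave the roll of tape lying where it is, and never tip a vial over.

Things in the scene. Friction and masses are not known exactly. Their poses are not given: they have to be found in the camera images.
- vial_a_center (a point): Medicine vial, amber glass with a paper label and an aluminium cap, standing upright: body 28 mm diameter up to 40 mm high, narrower cap (20 mm diameter) up to 52 mm; about 35 g. Point on its axis half-way up (26 mm above its base), z up. Identical to the other vial.
- vial_b_center (a point): Medicine vial, amber glass with a paper label and an aluminium cap, standing upright: body 28 mm diameter up to 40 mm high, narrower cap (20 mm diameter) up to 52 mm; about 35 g. Point on its axis half-way up (26 mm above its base), z up. Identical to the other vial.
- syringe_a_center (a point): Capped syringe lying flat, pale plastic, 100 mm long, about 25 g: barrel 18 mm diameter and 60 mm long (30 mm either side of this point), a flat finger flange 32 mm wide and 18 mm high at its -x end that keeps it from rolling, plunger end at -x, thin grey cap at +x. Point on its axis at mid-length, 9 mm above what it lies on; x along the syringe. Identical to the other syringe.
- syringe_b_center (a point): Capped syringe lying flat, pale plastic, 100 mm long, about 25 g: barrel 18 mm diameter and 60 mm long (30 mm either side of this point), a flat finger flange 32 mm wide and 18 mm high at its -x end that keeps it from rolling, plunger end at -x, thin grey cap at +x. Point on its axis at mid-length, 9 mm above what it lies on; x along the syringe. Identical to the other syringe.
- timer_center (a point): Hand-sized bench timer, white plastic, lying flat with its dark screen and three round grey buttons up: 70 mm along x, 48 mm along y, 26 mm high, about 80 g. Point at its centre, 13 mm above what it lies on.
- vial_tray: Fixed white plastic tray with two bays, outside 136 mm along x, 76 mm along y, walls and the cross wall between the bays 16 mm high and 4 mm thick, floor 4 mm above the bench. Bay centres at x = +34 mm and x = -34 mm (y = 0); each bay is 62 mm by 68 mm inside. Origin at the centre of its underside, z up.
- syringe_tray: Fixed shallow open tray of bare steel, one compartment, outside 150 mm along x, 130 mm along y, walls 14 mm high and 4 mm thick, floor 4 to 5 mm above the bench. Both syringes fit side by side along x, some 30 mm either side of the middle. Origin at the centre of its underside, z up.
- timer_cradle: Fixed cradle for the timer: white rim 110 mm along x by 88 mm along y, 10 mm wide and 10 mm high, around a dark grey floor 5 mm above the bench, 90 mm along x by 68 mm along y. The timer lies in it with its long side along x, either way round. Origin at the centre of its underside, z up.
- tape_center (a point): Loose roll of cream tape lying flat on the bench: ring 64 mm outside, 40 mm inside, 18 mm high. Belongs to none of the trays; it stays where it is. Point at its centre, 9 mm above the bench.
Not all that is in view belongs to the job. Leave any purple, red or yellow look-alike of the part that bears syringe_a_center alone.

How it is judged:
By the outcome, as a careful person would: the job done as asked, in the order asked, and still so for the second after the job is handed in, with the robot touching nothing.
It also fails if it takes over 147 s, if anything falls off the work surface, if the arm or the gripper's body presses on something with over 40 N, if the wrist force passes 120 N, or if a joint passes its speed limit or range.

## Working session

There is one attempt and no reset: what is moved stays moved. The work goes in short steps, Python scripts to look and compute and a tool call to move; the robot and the scene stay as the last step left them, time stands still between calls to the robot, and variables do not carry over. Pictures are saved under pics/ and viewed, and the job is handed in when it is done.

Besides the shell and the picture viewer there is one more tool, called after ">>>" in YAML: its name, and indented under it one key for each argument. arm_command: Moves the arm, as the interface text tells. Its arguments: {"type":"object","properties":{"increments":{"type":"array"},"grip_force":{"type":"number"}},"required":["increments"]}

```bash
ls; mkdir -p pics; python3 - <<'E'
from rig import manip, vision, ticket
import cv2
print(manip.get_state())
for n in ["scene","side","wrist"]:
    p=vision.camera_params(n); print(n,p)
    im=vision.get_image(n); cv2.imwrite(f"pics/{n}0.png",im[:,:,::-1])
E
```

```text
pics
{'clock': 0.0, 'qpos': array([-1.40902275e+00,  2.76579290e-01,  1.50613570e+00,  1.24483704e-05,
        1.36070633e+00, -1.21015607e-01]), 'qd': array([ 3.27621417e-04, -1.57047833e-03,  8.21347376e-05,  1.15691179e-03,
        8.23253918e-04, -3.58056586e-04]), 'effort': array([-5.39298089e-04, -4.16774082e+01, -2.45804930e+01, -2.31383719e-04,
        1.11222058e-02, -1.23758002e-05]), 'position': array([ 0.16039817, -0.55194742,  0.40384736]), 'ee_rot': array([ 0.56592225, -0.56502053,  0.42501222, -0.4240854 ]), 'contact_force': array([0.3283421 , 0.08920728, 0.34158206]), 'moment': array([-0.02596563, -0.05592365,  0.03035456]), 'width': 0.08564699160925018}
scene {'vfov': 45.7172029898715, 'cx': 322.35088089720824, 'cy': 249.31677499370699, 'distortion': array([-0.12062049,  0.        ,  0.        ,  0.        ,  0.        ]), 'R': array([[ 0.82898479,  0.55912673, -0.01270871],
       [ 0.34659076, -0.53143879, -0.77294738],
       [-0.43892944,  0.6363569 , -0.63434284]]), 't': array([-0.40723216, -0.12059563,  1.48568082])}
side {'vfov': 50.39057935357342, 'cx': 322.1924356871668, 'cy': 239.21033197202507, 'distortion': array([-0.04625438,  0.        ,  0.        ,  0.        ,  0.        ]), 'R': array([[ 0.99594232, -0.08885633,  0.01426339],
       [-0.03362142, -0.51439453, -0.85689432],
       [ 0.08347749,  0.85293776, -0.51529475]]), 't': array([-0.48843286,  0.06473922,  1.07995774])}
wrist {'vfov': 60.64025275562306, 'cx': 318.98845902712776, 'cy': 235.99031573670084, 'distortion': array([-0.00077135,  0.        ,  0.        ,  0.        ,  0.        ]), 'R': array([[ 0.27899552, -0.96029069, -0.00181702],
       [-0.90713928, -0.26417315,  0.32758338],
       [-0.31505528, -0.089746  , -0.94482053]]), 't': array([-0.57349435, -0.04301826,  0.38133646])}
```

View pics/scene0.png

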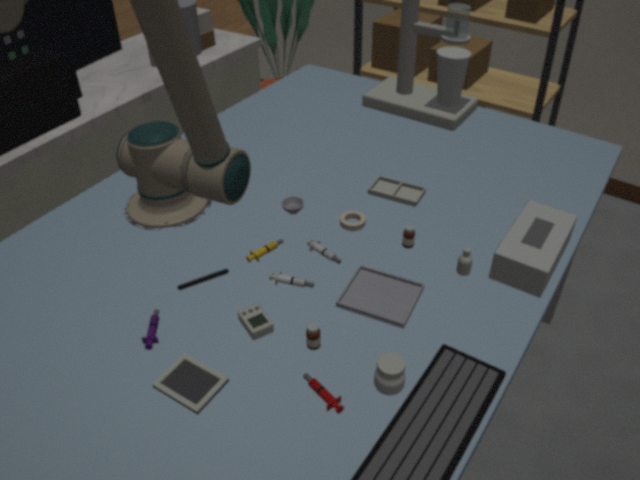

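View pics/side0.png

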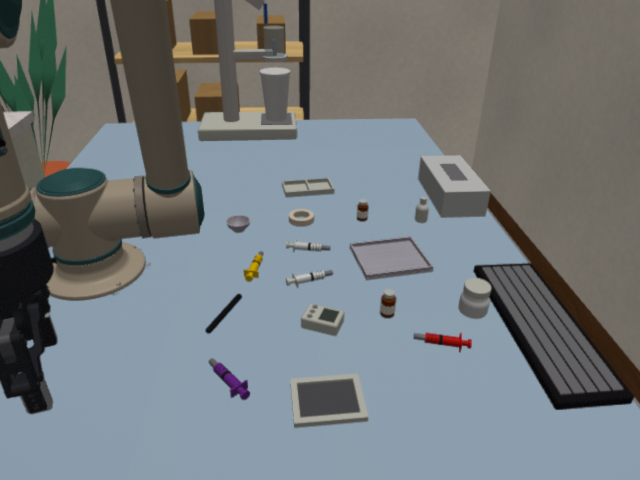

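View pics/wrist0.png

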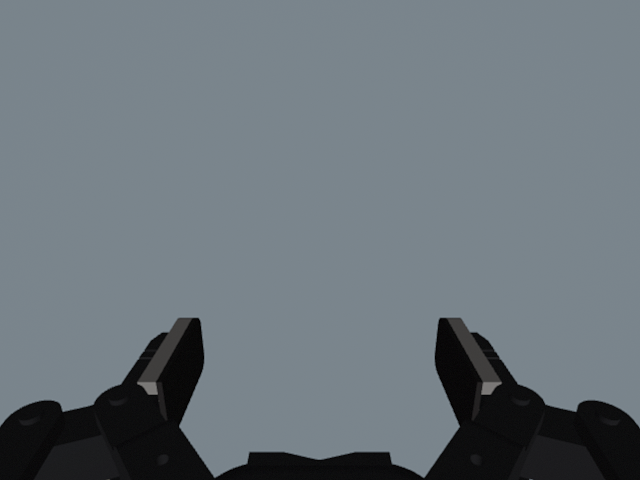

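```bash
python3 - <<'E'
import cv2
a=cv2.imread("pics/scene0.png"); b=cv2.imread("pics/side0.png")
def crop(im,x,y,w,h,s,n): cv2.imwrite("pics/"+n,cv2.resize(im[y:y+h,x:x+w],None,fx=s,fy=s,interpolation=cv2.INTER_CUBIC))
crop(a,140,180,200,150,4,"c_sc1.png"); crop(a,300,170,200,150,4,"c_sc2.png"); crop(a,140,280,200,150,4,"c_sc3.png")
crop(b,230,170,200,150,4,"c_sd1.png"); crop(b,270,280,200,150,4,"c_sd2.png")
E
```

```text
(no output)
```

View pics/c_sd1.png

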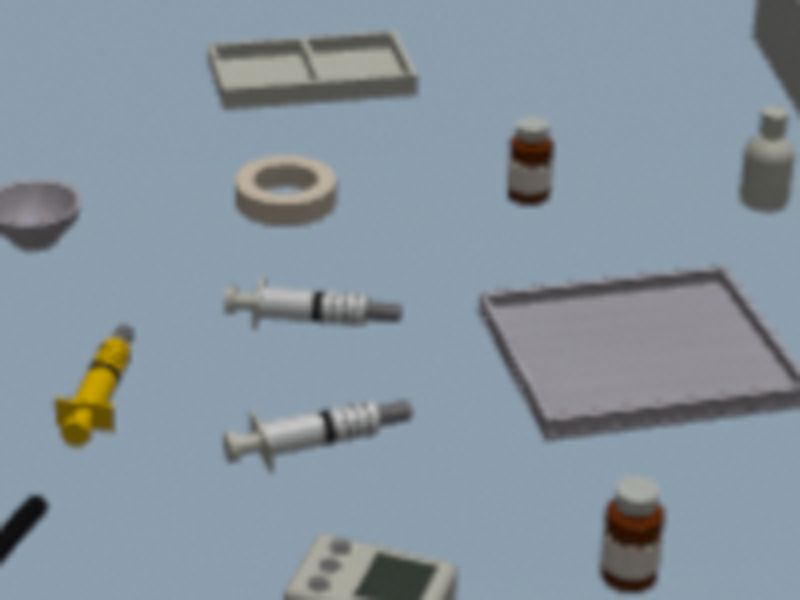

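View pics/c_sd2.png

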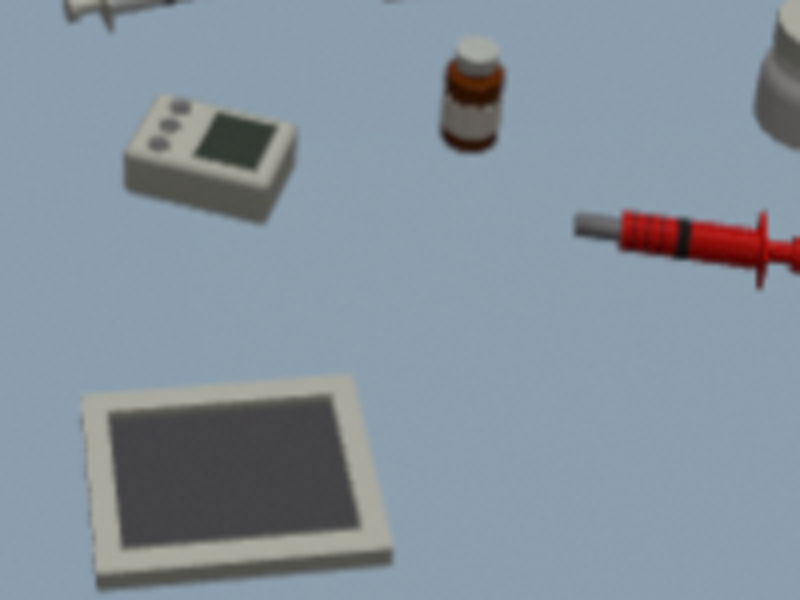

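View pics/c_sc2.png

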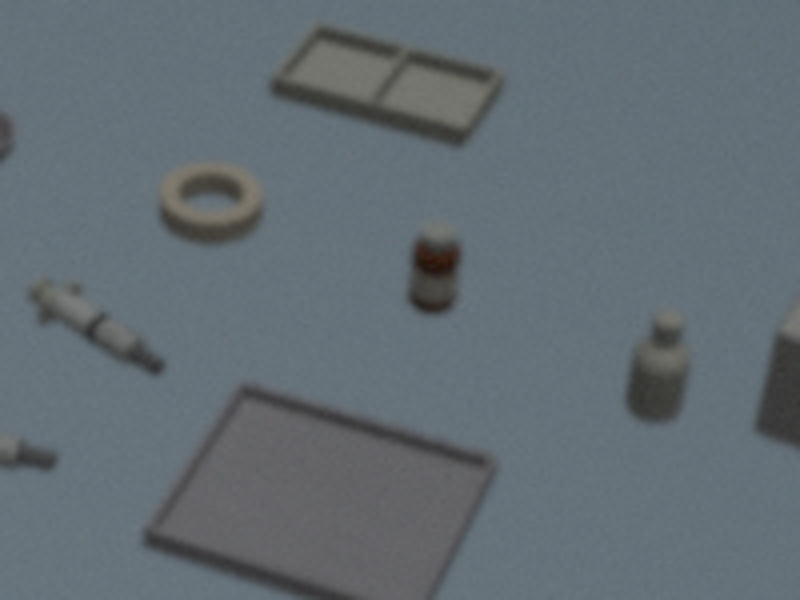

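View pics/c_sc3.png

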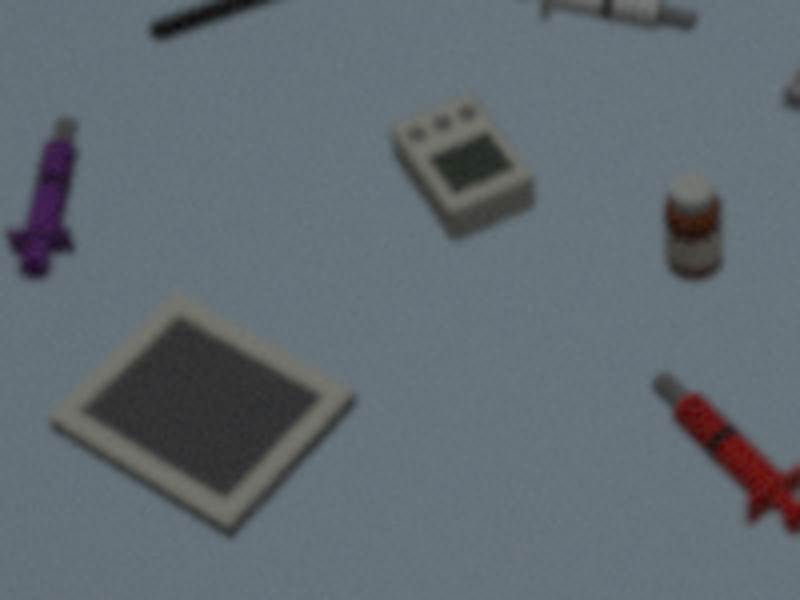

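View pics/c_sc1.png

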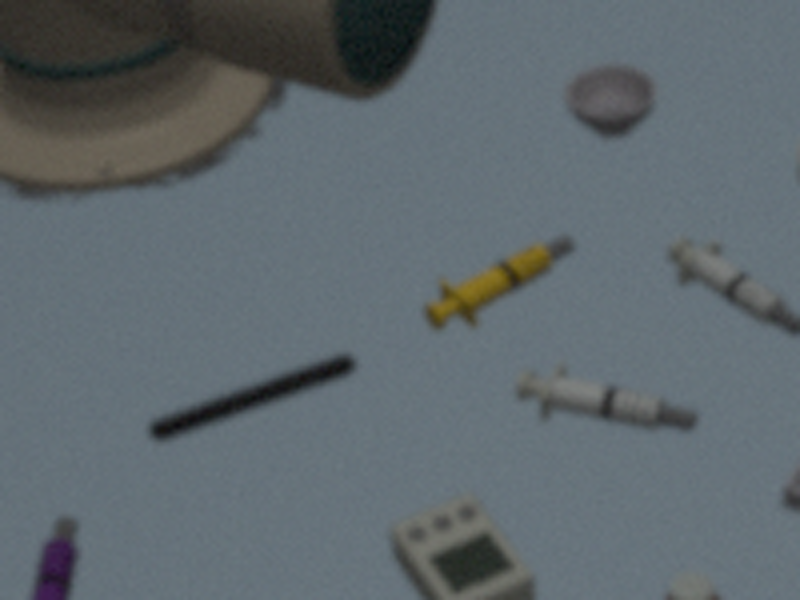

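```bash
cat > h.py <<'E'
from rig import manip, vision, ticket
import cv2, numpy as np
from scipy.spatial.transform import Rotation as Ro
def K(p,H=480):
    f=H/2/np.tan(np.radians(p['vfov'])/2); return np.array([[f,0,p['cx']],[0,f,p['cy']],[0,0,1]])
def ray(p,uv):
    n=cv2.undistortPoints(np.array(uv,float).reshape(-1,1,2),K(p),np.array(p['distortion'])).reshape(-1,2)
    d=np.c_[n,np.ones(len(n))]@np.array(p['R']); c=-np.array(p['R']).T@p['t']; return c,d
def onz(p,uv,z):
    c,d=ray(p,uv); return c+d*((z-c[2])/d[:,2])[:,None]
def proj(p,X):
    r,_=cv2.Rodrigues(np.array(p['R'])); return cv2.projectPoints(np.array(X,float).reshape(-1,1,3),r,np.array(p['t'],float),K(p),np.array(p['distortion']))[0].reshape(-1,2)
E
python3 - <<'E'
from h import *
np.set_printoptions(precision=4,suppress=True)
sd=vision.camera_params("side"); sc=vision.camera_params("scene")
def c(o,pts): return np.array(pts,float)/4+o
S1=(230,170);S2=(270,280);C1=(140,180);C2=(300,170);C3=(140,280)
for n,s,cc,z in [("vA",c(S1,[(534,126)]),c(C2,[(440,232)]),.052),("vB",c(S1,[(637,490)]),c(C3,[(692,186)]),.052),
 ("sy1",c(S1,[(228,300),(402,311)]),c(C2,[(37,290),(160,366)]),.009),("sy2",c(S1,[(228,445),(411,411)]),c(C1,[(522,385),(694,418)]),.009),
 ("timer",c(S2,[(168,95),(297,128),(265,190),(125,158)]),c(C3,[(470,98),(533,182),(455,215),(395,130)]),.026),
 ("vtray",c(S1,[(208,48),(392,34),(416,80),(224,95)]),c(C2,[(320,28),(500,75),(463,130),(275,83)]),.016),
 ("stray",c(S1,[(482,297),(722,268),(548,425)]),c(C2,[(245,388),(493,460),(150,535)]),.014),
 ("cradle",c(S2,[(82,397),(353,377),(392,550),(98,575)]),c(C3,[(180,298),(355,395),(230,528),(53,418)]),.010)]:
    a=onz(sd,s,z);b=onz(sc,cc,z)
    print(n,a[:,:2].tolist() if 0 else a[:,:2].round(4).tolist(),b[:,:2].round(4).tolist(), 'mean',a.mean(0)[:2],b.mean(0)[:2])
w=vision.camera_params("wrist");s=manip.get_state()
Rt=Ro.from_quat(np.roll(s['ee_rot'],-1)).as_matrix(); cw=-w['R'].T@w['t']
print("cam in tool",Rt.T@(cw-s['position'])); print("R cam->tool\n",Rt.T@w['R'].T); print("tool",Rt)
E
```

```text
vA [[0.6081, 0.1803]] [[0.609, 0.1868]] mean [0.6081 0.1803] [0.609  0.1868]
vB [[0.5969, -0.1909]] [[0.597, -0.1872]] mean [ 0.5969 -0.1909] [ 0.597  -0.1872]
sy1 [[0.4151, 0.0581], [0.5127, 0.0399]] [[0.4138, 0.06], [0.5112, 0.0417]] mean [0.4639 0.049 ] [0.4625 0.0509]
sy2 [[0.4109, -0.0826], [0.5072, -0.0588]] [[0.4105, -0.0834], [0.5045, -0.0535]] mean [ 0.4591 -0.0707] [ 0.4575 -0.0684]
timer [[0.4548, -0.181], [0.5118, -0.2093], [0.4924, -0.2508], [0.4324, -0.2248]] [[0.4539, -0.18], [0.5163, -0.2084], [0.4982, -0.2464], [0.4366, -0.2187]] mean [ 0.4729 -0.2165] [ 0.4763 -0.2134]
vtray [[0.411, 0.3854], [0.5427, 0.4016], [0.5516, 0.3248], [0.4201, 0.3093]] [[0.4166, 0.3911], [0.5446, 0.4058], [0.5529, 0.3351], [0.4251, 0.3161]] mean [0.4814 0.3553] [0.4848 0.362 ]
stray [[0.5586, 0.0438], [0.703, 0.0666], [0.5754, -0.0833]] [[0.5638, 0.0468], [0.705, 0.069], [0.5821, -0.0786]] mean [0.6123 0.009 ] [0.617  0.0124]
cradle [[0.4083, -0.3511], [0.5176, -0.3485], [0.5192, -0.4353], [0.4109, -0.4381]] [[0.4117, -0.3511], [0.5196, -0.3476], [0.5219, -0.4336], [0.4133, -0.4362]] mean [ 0.464  -0.3932] [ 0.4666 -0.3921]
cam in tool [-0.0006  0.0306  0.0842]
R cam->tool
 [[ 1.      0.0001 -0.0002]
 [ 0.0002 -0.3278  0.9448]
 [-0.     -0.9448 -0.3278]]
tool [[ 0.279  -0.0002  0.9603]
 [-0.9603  0.0013  0.279 ]
 [-0.0013 -1.      0.0002]]
```

Amber vials are at side (362,210) and (388,303). The look-alikes are the white bottle at (422,210) and the white jar at (475,297). The pale syringes are at side (308,246) and (310,277), with yellow (255,265), purple (230,378) and red (443,340) look-alikes to leave alone. The white two-bay tray is at (308,187), the steel tray at (390,257), the cradle at (328,399), the timer at (323,318) and the tape at (301,216). The crops above confirm these choices. I'll move to a wrist view over vial A and the vial tray.

```bash
cat > plan.py <<'E'
from h import *
import sys,json
# waypoints: [x,y,z(grasp pt TCP z given as TCP),theta_deg,closure,nrows]; rows limited to vmax
def plan(wps, s=None, show=True):
    s=s or manip.get_state()
    p=np.array(s['position'],float); R=Ro.from_quat(np.roll(s['ee_rot'],-1))
    rows=[]
    for x,y,z,th,cl,n in wps:
        g=np.array([x,y,z]); c,sn=np.cos(np.radians(th)),np.sin(np.radians(th))
        G=Ro.from_matrix(np.array([[c,0,-sn],[sn,0,c],[0,-1,0]]))
        if n==0:
            n=max(1,int(np.ceil(max(np.linalg.norm(g-p)/0.058, (R.inv()*G).magnitude()/0.17))))
        for i in range(n):
            k=n-i
            w=np.round((R.inv()*G).as_rotvec()/k,3)
            t=np.round(R.inv().apply((g-p)/k)*100,2)
            if k==1 and n==1: pass
            rows.append([*w.tolist(),*t.tolist(),cl])
            p=p+R.apply(t/100); R=R*Ro.from_rotvec(w)
    rows=[[0.0 if v==0 else v for v in r] for r in rows]
    for i in range(0,len(rows),8):
        print("CALL",len(rows[i:i+8]),json.dumps(sum(rows[i:i+8],[])).replace(" ",""))
    print("clock",s['clock'],"q",np.round(s['qpos'],2).tolist())
if __name__=="__main__":
    plan(json.loads(sys.argv[1]))
E
python3 plan.py '[[0.55,0.29,0.42,10,0.3,0]]'
```

```text
CALL 8 [0.0,-0.091,0.0,-4.37,-0.09,3.81,0.3,0.0,-0.091,0.0,-4.01,-0.09,4.19,0.3,0.0,-0.091,0.0,-3.61,-0.09,4.54,0.3,0.0,-0.092,0.0,-3.19,-0.09,4.84,0.3,0.0,-0.091,0.0,-2.73,-0.09,5.12,0.3,0.0,-0.092,0.0,-2.25,-0.09,5.34,0.3,0.0,-0.091,0.0,-1.75,-0.1,5.53,0.3,0.0,-0.092,0.0,-1.24,-0.09,5.66,0.3]
CALL 8 [0.0,-0.091,0.0,-0.72,-0.1,5.75,0.3,0.0,-0.092,0.0,-0.19,-0.09,5.8,0.3,0.0,-0.091,0.0,0.34,-0.1,5.79,0.3,0.0,-0.092,0.0,0.87,-0.09,5.73,0.3,0.0,-0.091,0.0,1.39,-0.1,5.63,0.3,0.0,-0.092,0.0,1.9,-0.09,5.48,0.3,-0.001,-0.091,0.0,2.39,-0.1,5.28,0.3,0.0,-0.092,0.0,2.87,-0.1,5.05,0.3]
clock 0.15 q [-1.41, 0.28, 1.51, 0.0, 1.36, -0.12]
```

>>> arm_command:
  increments: [0, -0.091, 0, -4.37, -0.09, 3.81, 0.3, 0, -0.091, 0, -4.01, -0.09, 4.19, 0.3, 0, -0.091, 0, -3.61, -0.09, 4.54, 0.3, 0, -0.092, 0, -3.19, -0.09, 4.84, 0.3, 0, -0.091, 0, -2.73, -0.09, 5.12, 0.3, 0, -0.092, 0, -2.25, -0.09, 5.34, 0.3, 0, -0.091, 0, -1.75, -0.1, 5.53, 0.3, 0, -0.092, 0, -1.24, -0.09, 5.66, 0.3]
  grip_force: 40

```text
clock: 1.15
position: [0.3555, -0.1294, 0.4121]
ee_rot: [-0.68, 0.68, -0.193, 0.194]
contact_force: [1.4, -0.9, 0.3]
width: 0.0598
```

>>> arm_command:
  increments: [0, -0.091, 0, -0.72, -0.1, 5.75, 0.3, 0, -0.092, 0, -0.19, -0.09, 5.8, 0.3, 0, -0.091, 0, 0.34, -0.1, 5.79, 0.3, 0, -0.092, 0, 0.87, -0.09, 5.73, 0.3, 0, -0.091, 0, 1.39, -0.1, 5.63, 0.3, 0, -0.092, 0, 1.9, -0.09, 5.48, 0.3, 0, -0.091, 0, 2.39, -0.1, 5.28, 0.3, 0, -0.092, 0, 2.87, -0.1, 5.05, 0.3]

```text
clock: 2.15
position: [0.5505, 0.2918, 0.4193]
ee_rot: [-0.704, 0.705, 0.063, -0.063]
contact_force: [1.3, -0.1, -0.7]
width: 0.0597
```

>>> arm_command:
  increments: [0, 0, 0, 0, 0, 0, 0.3, 0, 0, 0, 0, 0, 0, 0.3]

```text
clock: 2.4
position: [0.5497, 0.2897, 0.4189]
ee_rot: [-0.704, 0.705, 0.061, -0.063]
contact_force: [-0.1, 0.3, 1.6]
width: 0.0596
```

```bash
cat > snap.py <<'E'
from h import *
import sys,pickle
n=sys.argv[1]; s=manip.get_state(); p=vision.camera_params("wrist"); im=vision.get_image("wrist")
cv2.imwrite(f"pics/{n}.png",im[:,:,::-1]); pickle.dump((s,p),open(f"pics/{n}.pkl","wb"))
print(s['clock'],s['position'],s['width'])
E
python3 snap.py w1
```

```text
2.4 [0.54968051 0.28971365 0.41885127] 0.059558280985810945
```

View pics/w1.png

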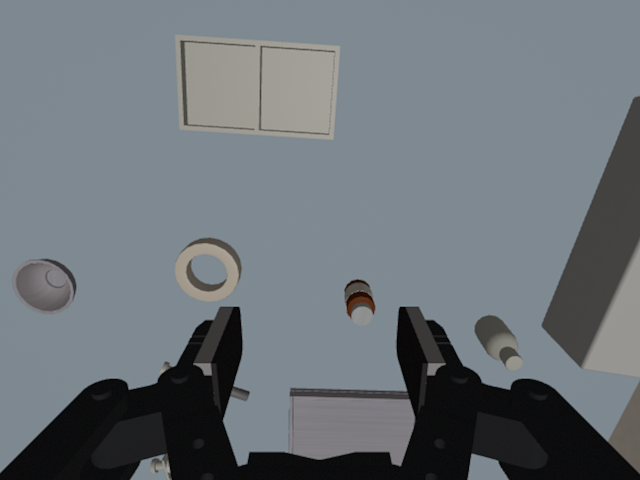

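The wrist view shows the tray with outer top corners at (177,36), (340,46), (333,139) and (180,130). The vial's cap top is at (361,314) and the tape is at (208,269).

```bash
python3 - <<'E'
from h import *
import pickle
s,p=pickle.load(open("pics/w1.pkl","rb"))
print("tray",onz(p,[(177,36),(340,46),(333,139),(180,130)],.016)[:,:2].round(4).tolist(), onz(p,[(177,36),(340,46),(333,139),(180,130)],.016).mean(0))
print("cap",onz(p,[(361.5,313.5)],.052), "basebottom edge",onz(p,[(356,281)],0.0),"tape",onz(p,[(208,269)],.018))
E
```

```text
tray [[0.411, 0.3966], [0.5443, 0.4126], [0.5525, 0.3376], [0.4182, 0.3217]] [0.48150474 0.36713026 0.016     ]
cap [[0.60616569 0.18992009 0.052     ]] basebottom edge [[0.60367445 0.19807057 0.        ]] tape [[0.45456198 0.19344631 0.018     ]]
```

```bash
python3 plan.py '[[0.607,0.188,0.30,7,0.3,4],[0.607,0.188,0.30,7,0.3,1]]'
```

```text
CALL 5 [0.0,0.013,0.0,0.98,2.98,-2.73,0.3,0.0,0.013,0.0,1.02,2.98,-2.72,0.3,0.001,0.013,-0.001,1.05,2.99,-2.71,0.3,0.0,0.013,0.0,1.08,2.98,-2.7,0.3,0.0,0.0,0.0,0.0,0.0,0.0,0.3]
clock 2.45 q [0.37, 0.34, 1.38, -0.0, 1.43, 0.2]
```

>>> arm_command:
  increments: [0, 0.013, 0, 0.98, 2.98, -2.73, 0.3, 0, 0.013, 0, 1.02, 2.98, -2.72, 0.3, 0, 0.013, 0, 1.05, 2.99, -2.71, 0.3, 0, 0.013, 0, 1.08, 2.98, -2.7, 0.3, 0, 0, 0, 0, 0, 0, 0.3]

```text
clock: 3.08
position: [0.607, 0.1857, 0.2983]
ee_rot: [-0.705, 0.706, 0.04, -0.044]
contact_force: [-0.6, 0.2, -0.2]
width: 0.0595
```

```bash
python3 snap.py w2
```

```text
3.075 [0.60697205 0.18569338 0.29829928] 0.0595387647465732
```

View pics/w2.png

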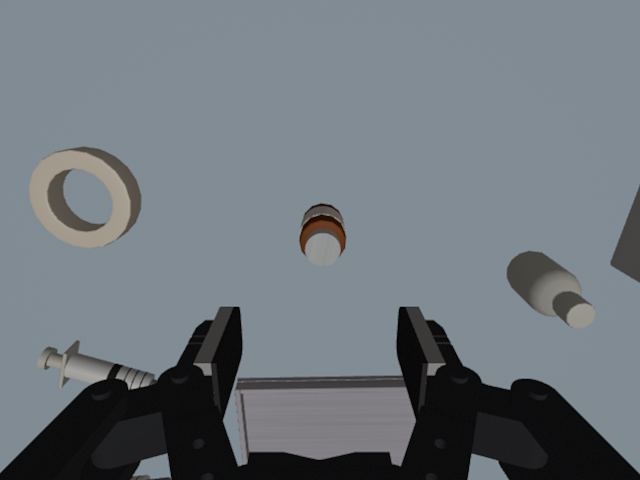

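The vial's cap top is centred at (323,250), between the fingers. The tape and white bottle are off to the sides.

```bash
cat > loc.py <<'E'
from h import *
import pickle,sys,json
s,p=pickle.load(open(f"pics/{sys.argv[1]}.pkl","rb")); z=float(sys.argv[2])
for uv in json.loads(sys.argv[3]): print(uv, onz(p,[uv],z)[0][:2].round(4).tolist())
E
python3 loc.py w2 .052 '[[323,249.5]]'; python3 loc.py w2 .0 '[[322,203]]'
python3 plan.py '[[0.608,0.190,0.233,7,0.3,3],[0.608,0.190,0.188,7,0.3,2],[0.608,0.190,0.188,7,0.75,1]]'
```

```text
[323, 249.5] [0.6072, 0.1877]
[322, 203] [0.6051, 0.201]
CALL 6 [0.0,-0.001,-0.001,0.05,2.23,0.09,0.3,0.0,-0.001,-0.001,0.04,2.23,0.1,0.3,0.0,-0.001,0.0,0.04,2.24,0.09,0.3,0.0,0.0,0.0,0.0,2.25,0.0,0.3,0.0,0.0,0.0,0.0,2.25,0.0,0.3,0.0,0.0,0.0,0.0,0.0,0.0,0.75]
clock 3.125 q [0.19, 0.44, 1.53, 0.0, 1.18, 0.07]
```

>>> arm_command:
  increments: [0, 0, 0, 0, 2.2, 0, 0.3, 0, 0, 0, 0, 2.2, 0, 0.3, 0, 0, 0, 0, 2.2, 0, 0.3, 0, 0, 0, 0, 2.2, 0, 0.3, 0, 0, 0, 0, 2.2, 0, 0.3, 0, 0, 0, 0, 0, 0, 0.3]

```text
clock: 3.88
position: [0.6068, 0.1894, 0.1906]
ee_rot: [0.706, -0.706, -0.043, 0.044]
contact_force: [-0.1, 0.2, -0.4]
width: 0.0601
```

```bash
python3 snap.py w3
```

```text
3.875 [0.60678335 0.18938079 0.1905775 ] 0.060127504076495204
```

View pics/w3.png

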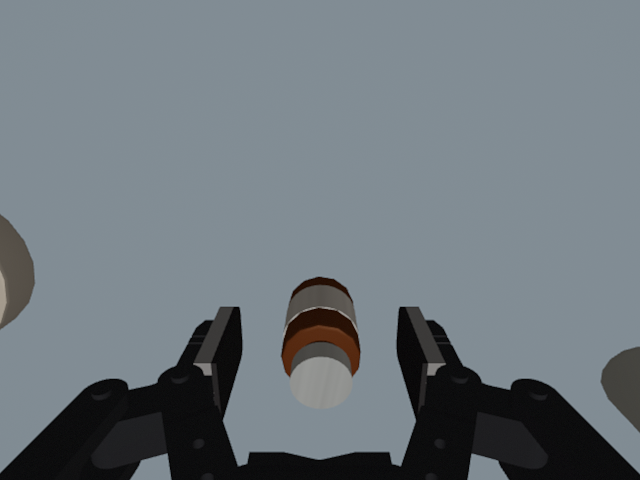

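The vial stands centred between the pads, with the cap top at (321,376).

```bash
python3 loc.py w3 .052 '[[321.5,376]]'
```

```text
[321.5, 376] [0.6067, 0.1903]
```

>>> arm_command:
  increments: [0, 0, 0, 0, 0.1, -0.1, 0.6, 0, 0, 0, 0, 0, 0, 0.8, 0, 0, 0, 0, 0, 0, 0.8, 0, 0, 0, 0, 0, 0, 0.8, 0, 0, 0, 0, 0, 0, 0.8]
  grip_force: 30

```text
clock: 4.55
position: [0.6083, 0.1881, 0.1909]
ee_rot: [0.706, -0.706, -0.044, 0.043]
contact_force: [-0.8, 0.1, 6.3]
width: 0.0271
```

```bash
python3 plan.py '[[0.607,0.190,0.25,7,0.8,2],[0.515,0.371,0.25,7,0.8,5],[0.515,0.371,0.215,7,0.8,2],[0.515,0.371,0.215,7,0.8,1]]'
```

```text
CALL 8 [0.0,0.0,0.001,-0.04,-2.95,0.1,0.8,0.0,0.001,0.001,-0.05,-2.96,0.11,0.8,0.0,0.0,0.0,-1.39,0.0,3.82,0.8,0.0,0.0,0.0,-1.39,0.0,3.82,0.8,0.0,0.0,0.0,-1.38,0.0,3.81,0.8,0.0,0.0,0.0,-1.39,0.0,3.82,0.8,0.0,0.0,0.0,-1.38,0.0,3.81,0.8,0.0,0.0,0.0,0.0,1.75,0.0,0.8]
CALL 2 [0.0,0.0,0.0,0.0,1.75,0.0,0.8,0.0,0.0,0.0,0.0,0.0,0.0,0.8]
clock 4.55 q [0.19, 0.54, 1.65, 0.0, 0.95, 0.07]
```

>>> arm_command:
  increments: [0, 0, 0, 0, -2.95, 0.1, 0.8, 0, 0, 0, 0, -2.95, 0.1, 0.8, 0, 0, 0, -1.39, 0, 3.82, 0.8, 0, 0, 0, -1.39, 0, 3.82, 0.8, 0, 0, 0, -1.39, 0, 3.82, 0.8, 0, 0, 0, -1.39, 0, 3.82, 0.8, 0, 0, 0, -1.39, 0, 3.81, 0.8, 0, 0, 0, 0, 1.75, 0, 0.8]

```text
clock: 5.55
position: [0.5142, 0.3735, 0.232]
ee_rot: [0.707, -0.705, -0.046, 0.044]
contact_force: [0.9, 0.5, -1.5]
width: 0.0271
```

>>> arm_command:
  increments: [0, 0, 0, 0, 1.75, 0, 0.8, 0, 0, 0, 0, 0, 0, 0.8]

```text
clock: 5.8
position: [0.5148, 0.3695, 0.2109]
ee_rot: [-0.705, 0.707, 0.041, -0.045]
contact_force: [0.5, 0.2, -1.6]
width: 0.0268
```

```bash
python3 snap.py w4; python3 -c "
from h import *
cv2.imwrite('pics/sd4.png',cv2.resize(vision.get_image('side')[120:270,230:430,::-1],None,fx=4,fy=4))"
```

```text
5.8 [0.51482519 0.36945123 0.2109095 ] 0.02678654623318882
```

View pics/w4.png

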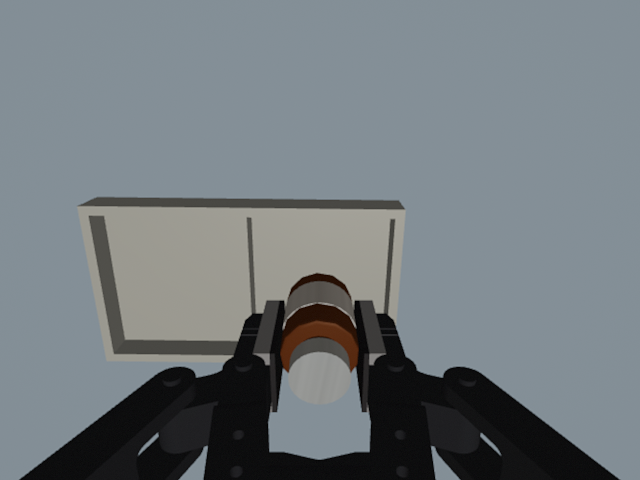

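View pics/sd4.png

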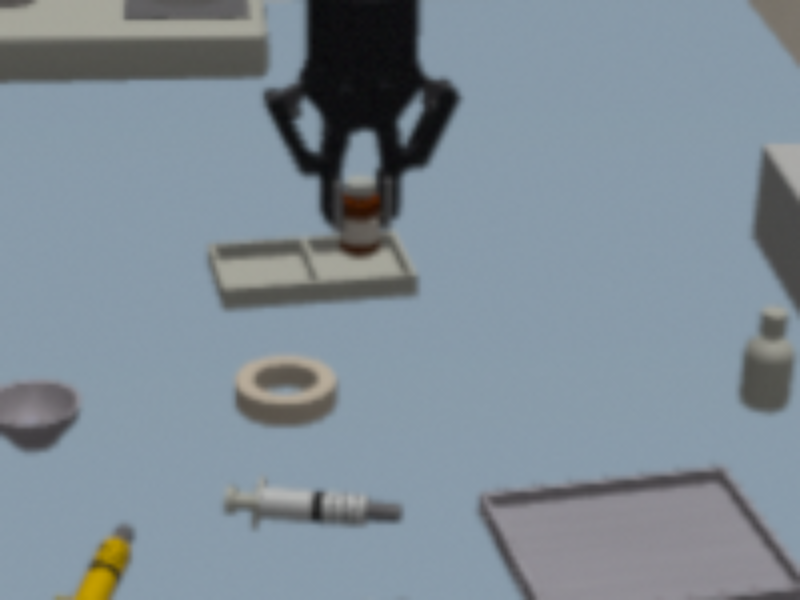

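The wrist view shows the right bay under the vial. The tray's back top edge runs from (80,206) to (405,210), and the front-left corner is at (107,361).

```bash
python3 loc.py w4 .016 '[[80,206],[405,210],[107,361]]'; python3 -c "
from h import *
s=manip.get_state();print(s['position'],s['contact_force'])"
```

```text
[80, 206] [0.4102, 0.3977]
[405, 210] [0.544, 0.4125]
[107, 361] [0.4177, 0.3219]
[0.51572407 0.36995372 0.21280795] [-0.34960403 -0.90105705 -0.15770406]
```

>>> arm_command:
  increments: [0, 0, 0, 0, 0.6, 0.1, 0.8, 0, 0, 0, 0, 0.6, 0, 0.8, 0, 0, 0, 0, 0.35, 0, 0.8, 0, 0, 0, 0, 0, 0, 0.8]

```text
clock: 6.4
position: [0.5149, 0.3718, 0.1975]
ee_rot: [-0.706, 0.706, 0.043, -0.044]
contact_force: [0.1, 0.1, 0.3]
width: 0.0271
```

>>> arm_command:
  increments: [0, 0, 0, 0, 0.15, 0, 0.8, 0, 0, 0, 0, 0.15, 0, 0.8, 0, 0, 0, 0, 0, 0, 0.8]

```text
clock: 6.78
position: [0.5151, 0.372, 0.195]
ee_rot: [0.706, -0.706, -0.044, 0.043]
contact_force: [-0.0, 0.7, 0.7]
width: 0.0269
```

>>> arm_command:
  increments: [0, 0, 0, 0, 0.1, 0, 0.8, 0, 0, 0, 0, 0, 0, 0.45, 0, 0, 0, 0, 0, 0, 0.45, 0, 0, 0, 0, 0, 0, 0.45]

```text
clock: 7.28
position: [0.515, 0.3719, 0.1937]
ee_rot: [-0.706, 0.706, 0.043, -0.044]
contact_force: [0.1, 0.4, -1.2]
width: 0.0468
```

>>> arm_command:
  increments: [0, 0, 0, 0, -2, 0, 0.45, 0, 0, 0, 0, -3, 0, 0.45, 0, 0, 0, 0, -4, 0, 0.45]

```text
clock: 7.65
position: [0.5147, 0.3717, 0.2836]
ee_rot: [-0.705, 0.706, 0.043, -0.044]
contact_force: [0.2, 1.2, -0.5]
width: 0.0472
```

```bash
python3 snap.py w5;python3 plan.py '[[0.55,-0.12,0.33,7,0.35,0],[0.55,-0.12,0.33,7,0.35,2]]'
```

```text
7.65 [0.51471361 0.37166158 0.28355484] 0.047200847312676326
CALL 8 [0.0,0.0,0.001,-0.3,-0.46,-5.48,0.35,0.0,0.0,0.001,-0.3,-0.46,-5.48,0.35,0.0,0.0,0.001,-0.3,-0.46,-5.48,0.35,-0.001,0.0,0.001,-0.3,-0.46,-5.48,0.35,0.0,0.0,0.001,-0.3,-0.46,-5.48,0.35,-0.001,0.0,0.001,-0.3,-0.46,-5.47,0.35,0.0,0.0,0.001,-0.3,-0.45,-5.48,0.35,-0.001,0.0,0.001,-0.3,-0.45,-5.47,0.35]
CALL 3 [0.0,0.001,0.0,-0.29,-0.45,-5.48,0.35,0.0,0.0,0.0,0.0,0.0,0.0,0.35,0.0,0.0,0.0,0.0,0.0,0.0,0.35]
clock 7.7 q [0.52, 0.44, 1.54, -0.0, 1.15, 0.39]
```

View pics/w5.png

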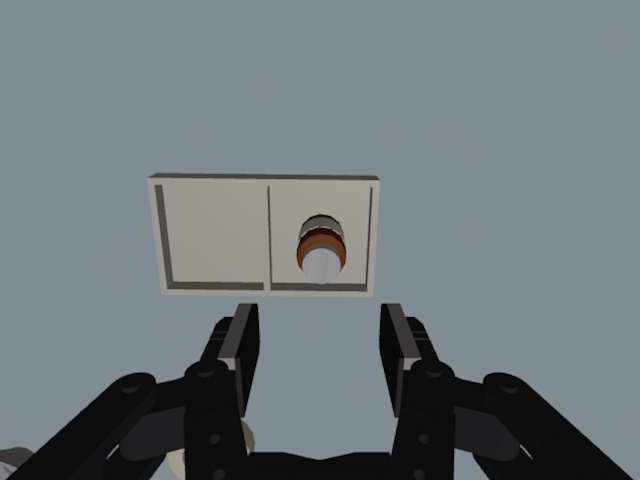

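Vial A stands in the right bay, with its cap at (321,265). Next I'll take one overview of the middle of the bench.

```bash
python3 plan.py '[[0.55,-0.08,0.44,7,0.35,0],[0.55,-0.08,0.44,7,0.35,2]]'
```

```text
CALL 8 [0.0,0.0,0.001,-0.23,-1.68,-5.03,0.35,0.0,0.0,0.001,-0.23,-1.68,-5.03,0.35,0.0,0.0,0.001,-0.24,-1.68,-5.03,0.35,-0.001,0.0,0.001,-0.24,-1.68,-5.03,0.35,0.0,0.0,0.001,-0.24,-1.68,-5.04,0.35,-0.001,0.0,0.001,-0.24,-1.68,-5.03,0.35,0.0,0.0,0.001,-0.24,-1.67,-5.04,0.35,-0.001,0.0,0.001,-0.25,-1.68,-5.04,0.35]
CALL 3 [0.0,0.001,0.0,-0.24,-1.66,-5.04,0.35,0.0,0.0,0.0,0.0,0.0,0.0,0.35,0.0,0.0,0.0,0.0,0.0,0.0,0.35]
clock 7.7 q [0.52, 0.44, 1.54, -0.0, 1.15, 0.39]
```

>>> arm_command:
  increments: [0, 0, 0, -0.24, -1.68, -5.03, 0.35, 0, 0, 0, -0.24, -1.68, -5.03, 0.35, 0, 0, 0, -0.24, -1.68, -5.03, 0.35, 0, 0, 0, -0.24, -1.68, -5.03, 0.35, 0, 0, 0, -0.24, -1.68, -5.04, 0.35, 0, 0, 0, -0.24, -1.68, -5.03, 0.35, 0, 0, 0, -0.24, -1.68, -5.04, 0.35, 0, 0, 0, -0.25, -1.68, -5.04, 0.35]

```text
clock: 8.7
position: [0.5451, -0.0317, 0.4188]
ee_rot: [-0.706, 0.706, 0.044, -0.043]
contact_force: [-0.1, -0.2, -0.3]
width: 0.0557
```

>>> arm_command:
  increments: [0, 0, 0, -0.24, -1.66, -5.04, 0.35, 0, 0, 0, 0, 0, 0, 0.35, 0, 0, 0, 0, 0, 0, 0.35, 0, 0, 0, 0, 0, 0, 0.35]

```text
clock: 9.2
position: [0.5488, -0.0793, 0.4343]
ee_rot: [0.706, -0.705, -0.044, 0.044]
contact_force: [-0.2, 0.1, 0.2]
width: 0.0552
```

```bash
python3 snap.py w6
```

```text
9.2 [ 0.54882065 -0.07926005  0.43426202] 0.05523304152137316
```

View pics/w6.png

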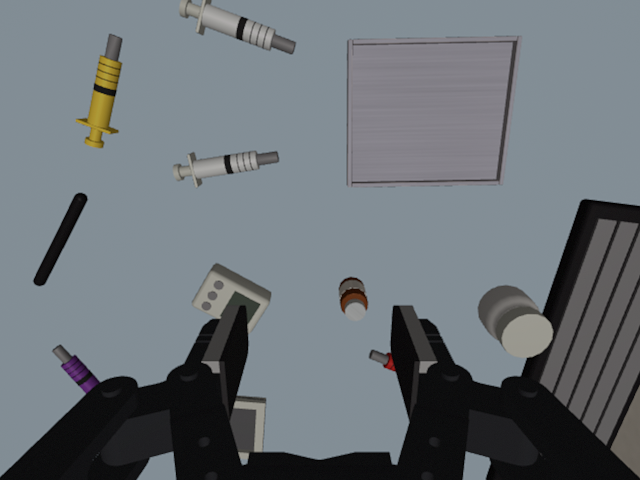

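The view shows vial B's cap at (355,310) and the red look-alike's tip at (372,355). Steel tray corners are (347,39), (521,37), (502,185) and (348,187). One pale syringe runs from (176,172) to (280,157), the other from (180,6) to (295,47).

```bash
echo vial;python3 loc.py w6 .052 '[[355,310.5]]'; echo redtip; python3 loc.py w6 .007 '[[371,355]]'; echo tray; python3 loc.py w6 .014 '[[347,39],[521,37],[502,185],[348,187]]'; echo syr;  python3 loc.py w6 .009 '[[176,172],[280,157],[197,168],[180,6],[295,47],[200,15]]';echo timer; python3 loc.py w6 .026 '[[218,264],[271,294],[193,298]]'
```

```text
vial
[355, 310.5] [0.5964, -0.1869]
redtip
[371, 355] [0.6307, -0.2657]
tray
[347, 39] [0.5557, 0.0527]
[521, 37] [0.704, 0.0728]
[502, 185] [0.7224, -0.0551]
[348, 187] [0.5756, -0.0755]
syr
[176, 172] [0.409, -0.0826]
[280, 157] [0.5074, -0.0558]
[197, 168] [0.429, -0.0762]
[180, 6] [0.4108, 0.0609]
[295, 47] [0.5115, 0.0413]
[200, 15] [0.4279, 0.0562]
timer
[218, 264] [0.4572, -0.1663]
[271, 294] [0.5125, -0.193]
[193, 298] [0.4333, -0.2075]
```

```bash
python3 plan.py '[[0.5965,-0.187,0.26,7,0.3,4],[0.5965,-0.187,0.25,7,0.3,1],[0.5965,-0.187,0.25,7,0.3,2]]'
```

```text
CALL 7 [0.0,0.001,0.0,0.85,4.36,-2.83,0.3,0.0,0.001,0.0,0.85,4.35,-2.82,0.3,0.0,0.0,-0.001,0.86,4.36,-2.82,0.3,-0.001,0.001,0.0,0.85,4.35,-2.83,0.3,0.0,0.0,0.0,0.0,1.0,0.0,0.3,0.0,0.0,0.0,0.0,0.0,0.0,0.3,0.0,0.0,0.0,0.0,0.0,0.0,0.3]
clock 9.25 q [-0.27, 0.23, 1.5, 0.0, 1.42, -0.39]
```

>>> arm_command:
  increments: [0, 0, 0, 0.85, 4.36, -2.83, 0.3, 0, 0, 0, 0.85, 4.35, -2.82, 0.3, 0, 0, 0, 0.86, 4.36, -2.82, 0.3, 0, 0, 0, 0.85, 4.35, -2.83, 0.3, 0, 0, 0, 0, 1, 0, 0.3, 0, 0, 0, 0, 0, 0, 0.3, 0, 0, 0, 0, 0, 0, 0.3]

```text
clock: 10.12
position: [0.5972, -0.1873, 0.2525]
ee_rot: [-0.705, 0.706, 0.045, -0.043]
contact_force: [-0.1, 0.9, 0.4]
width: 0.0595
```

```bash
python3 snap.py w7
```

```text
10.125 [ 0.59715706 -0.18734103  0.25246551] 0.0595127368180203
```

View pics/w7.png

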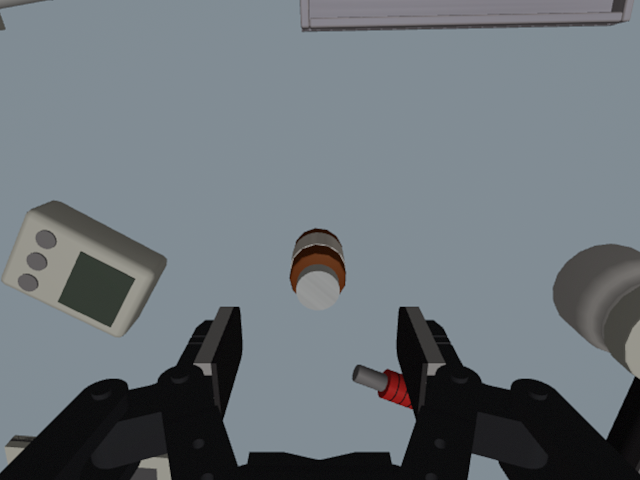

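Vial B's cap is at (318,287), centred between the pads. The timer's screen is at (96,288), and the red tip at (362,374) is clear of the fingers.

```bash
python3 loc.py w7 .052 '[[318,287]]';python3 loc.py w7 .026 '[[55,202],[166,263],[121,336],[3,276]]'
```

```text
[318, 287] [0.5965, -0.1861]
[55, 202] [0.4644, -0.1689]
[166, 263] [0.5185, -0.1949]
[121, 336] [0.494, -0.2419]
[3, 276] [0.4341, -0.2128]
```

>>> arm_command:
  increments: [0, 0, 0, 0, 2, 0.1, 0.3, 0, 0, 0, 0, 2, 0, 0.3, 0, 0, 0, 0, 2, 0, 0.3, 0, 0, 0, 0, 0.1, 0, 0.3, 0, 0, 0, 0, 0, 0, 0.6, 0, 0, 0, 0, 0, 0, 0.8, 0, 0, 0, 0, 0, 0, 0.8, 0, 0, 0, 0, 0, 0, 0.8]

```text
clock: 11.18
position: [0.5972, -0.1876, 0.1913]
ee_rot: [-0.705, 0.706, 0.044, -0.042]
contact_force: [0.2, 1.3, 6.5]
width: 0.0271
```

```bash
python3 plan.py '[[0.597,-0.187,0.26,7,0.8,2],[0.448,0.363,0.26,7,0.8,0],[0.448,0.363,0.213,7,0.8,2],[0.448,0.363,0.213,7,0.8,2]]'
```

```text
CALL 8 [0.001,0.0,0.001,0.0,-3.43,0.03,0.8,0.0,0.001,0.002,0.0,-3.44,0.02,0.8,0.0,0.0,0.0,-0.81,0.0,5.64,0.8,0.0,0.0,0.0,-0.81,0.0,5.64,0.8,0.0,0.0,0.0,-0.81,0.0,5.64,0.8,0.0,0.0,0.0,-0.81,0.0,5.64,0.8,0.0,0.0,0.0,-0.81,0.0,5.64,0.8,0.0,0.0,0.0,-0.81,0.0,5.64,0.8]
CALL 8 [0.0,0.0,0.0,-0.81,0.0,5.64,0.8,0.0,0.0,0.0,-0.81,0.0,5.64,0.8,0.0,0.0,0.0,-0.81,0.0,5.64,0.8,0.0,0.0,0.0,-0.82,-0.01,5.65,0.8,0.0,0.0,0.0,0.0,2.35,0.0,0.8,0.0,0.0,0.0,0.0,2.35,0.0,0.8,0.0,0.0,0.0,0.0,0.0,0.0,0.8,0.0,0.0,0.0,0.0,0.0,0.0,0.8]
clock 11.175 q [-0.42, 0.53, 1.67, 0.0, 0.93, -0.54]
```

>>> arm_command:
  increments: [0, 0, 0, 0, -3.43, 0, 0.8, 0, 0, 0, 0, -3.43, 0, 0.8, 0, 0, 0, -0.81, 0, 5.64, 0.8, 0, 0, 0, -0.81, 0, 5.64, 0.8, 0, 0, 0, -0.81, 0, 5.64, 0.8, 0, 0, 0, -0.81, 0, 5.64, 0.8, 0, 0, 0, -0.81, 0, 5.64, 0.8, 0, 0, 0, -0.81, 0, 5.64, 0.8]

```text
clock: 12.18
position: [0.5063, 0.1441, 0.2586]
ee_rot: [0.706, -0.706, -0.044, 0.043]
contact_force: [0.8, 1.4, -0.1]
width: 0.0272
```

>>> arm_command:
  increments: [0, 0, 0, -0.81, 0, 5.64, 0.8, 0, 0, 0, -0.81, 0, 5.64, 0.8, 0, 0, 0, -0.81, 0, 5.64, 0.8, 0, 0, 0, -0.81, 0, 5.64, 0.8, 0, 0, 0, 0, 2, 0, 0.8, 0, 0, 0, 0, 2, 0, 0.8, 0, 0, 0, 0, 0, 0, 0.8, 0, 0, 0, 0, 0, 0, 0.8]

```text
clock: 13.18
position: [0.4474, 0.3624, 0.2189]
ee_rot: [0.706, -0.706, -0.044, 0.043]
contact_force: [-0.2, -1.0, 0.0]
width: 0.0269
```

```bash
python3 snap.py w8
```

```text
13.175 [0.44744358 0.36241366 0.21887288] 0.026892305346431493
```

View pics/w8.png

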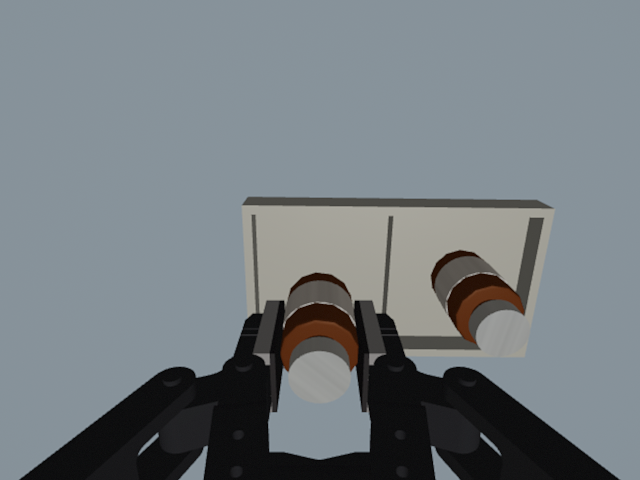

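Vial B is over the left bay at (318,330), and vial A is standing in the right bay.

>>> arm_command:
  increments: [0, 0, 0, 0, 0.9, 0, 0.8, 0, 0, 0, 0, 0.7, 0, 0.8, 0, 0, 0, 0, 0.5, 0, 0.8, 0, 0, 0, 0, 0.2, 0, 0.8, 0, 0, 0, 0, 0, 0, 0.8]

```text
clock: 13.85
position: [0.447, 0.3623, 0.1953]
ee_rot: [-0.706, 0.706, 0.043, -0.044]
contact_force: [-1.1, -1.2, 1.3]
width: 0.0269
```

>>> arm_command:
  increments: [0, 0, 0, 0, 0.1, 0, 0.8, 0, 0, 0, 0, 0, 0, 0.45, 0, 0, 0, 0, 0, 0, 0.45, 0, 0, 0, 0, 0, 0, 0.45]

```text
clock: 14.35
position: [0.4471, 0.3624, 0.194]
ee_rot: [-0.706, 0.706, 0.043, -0.044]
contact_force: [0.1, 0.2, 0.6]
width: 0.047
```

>>> arm_command:
  increments: [0, 0, 0, 0, -2, 0, 0.45, 0, 0, 0, 0, -3, 0, 0.45, 0, 0, 0, 0, -4, 0, 0.45]

```text
clock: 14.72
position: [0.4468, 0.3622, 0.2841]
ee_rot: [-0.705, 0.706, 0.043, -0.044]
contact_force: [1.1, 0.0, -1.1]
width: 0.0469
```

```bash
python3 snap.py w9
```

```text
14.725 [0.44678633 0.3621993  0.28407629] 0.04687329054648745
```

View pics/w9.png

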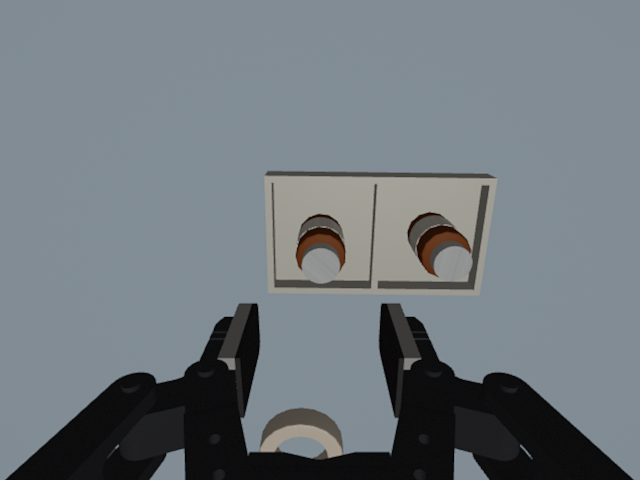

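Both vials are standing, one per bay, with caps at (321,265) and (452,263). Next is the first pale syringe.

```bash
python3 plan.py '[[0.46,0.051,0.27,79,0.4,8],[0.46,0.051,0.27,79,0.4,2]]'
```

```text
CALL 8 [0.0,-0.157,0.001,-0.34,0.24,-3.89,0.4,0.0,-0.157,0.001,-0.94,0.24,-3.79,0.4,0.0,-0.157,0.001,-1.52,0.24,-3.6,0.4,0.0,-0.157,0.001,-2.07,0.24,-3.32,0.4,0.0,-0.157,0.001,-2.56,0.24,-2.95,0.4,0.001,-0.157,0.001,-2.99,0.24,-2.52,0.4,0.0,-0.157,0.001,-3.34,0.24,-2.02,0.4,0.001,-0.157,0.001,-3.62,0.25,-1.47,0.4]
CALL 2 [0.0,0.0,0.0,0.0,0.0,0.0,0.4,0.0,0.0,0.0,0.0,0.0,0.0,0.4]
clock 14.775 q [0.56, 0.36, 1.68, -0.0, 1.09, 0.44]
```

>>> arm_command:
  increments: [0, -0.157, 0, -0.34, 0.24, -3.89, 0.4, 0, -0.157, 0, -0.94, 0.24, -3.79, 0.4, 0, -0.157, 0, -1.52, 0.24, -3.6, 0.4, 0, -0.157, 0, -2.07, 0.24, -3.32, 0.4, 0, -0.157, 0, -2.56, 0.24, -2.95, 0.4, 0, -0.157, 0, -2.99, 0.24, -2.52, 0.4, 0, -0.157, 0, -3.34, 0.24, -2.02, 0.4, 0, -0.157, 0, -3.62, 0.25, -1.47, 0.4]

```text
clock: 15.78
position: [0.4586, 0.0488, 0.2649]
ee_rot: [-0.544, 0.545, 0.451, -0.451]
contact_force: [0.5, 1.2, -0.0]
width: 0.0513
```

>>> arm_command:
  increments: [0, 0, 0, 0, 0, 0, 0.4, 0, 0, 0, 0, 0, 0, 0.4, 0, 0, 0, 0, 0, 0, 0.4]

```text
clock: 16.15
position: [0.4586, 0.0509, 0.265]
ee_rot: [0.546, -0.545, -0.45, 0.45]
contact_force: [0.5, 0.3, 0.4]
width: 0.0509
```

```bash
python3 snap.py w10
```

```text
16.15 [0.45857421 0.05088909 0.2649931 ] 0.05094503184546544
```

View pics/w10.png

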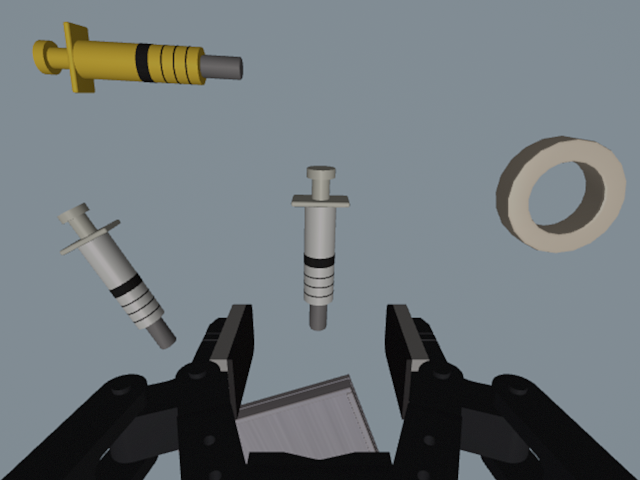

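Syringe 1 lies straight down the image between the pads, with its flange at (320,201), barrel end at (318,303) and cap tip at (318,328). The other pale syringe is around (115,275), and the yellow one (130,60) is untouched.

```bash
python3 loc.py w10 .009 '[[320.5,204],[318.5,303],[318,328],[321,172], [89,237],[157,328],[167,346],[72,211]]'
```

```text
[320.5, 204] [0.4331, 0.0571]
[318.5, 303] [0.4946, 0.044]
[318, 328] [0.5119, 0.0404]
[321, 172] [0.4153, 0.0608]
[89, 237] [0.4269, -0.0788]
[157, 328] [0.4926, -0.0593]
[167, 346] [0.5065, -0.0572]
[72, 211] [0.4102, -0.0825]
```

>>> arm_command:
  increments: [0, 0.017, 0, 0.05, 2, -0.44, 0.5, 0, 0, 0, 0, 2.5, 0, 0.5, 0, 0, 0, 0, 2.2, 0, 0.5, 0, 0, 0, 0, 1.5, 0, 0.5, 0, 0, 0, 0, 0.7, 0, 0.5, 0, 0, 0, 0, 0, 0, 0.5]

```text
clock: 16.95
position: [0.463, 0.0501, 0.1758]
ee_rot: [0.549, -0.549, -0.445, 0.446]
contact_force: [-0.5, 0.1, 1.1]
width: 0.0428
```

>>> arm_command:
  increments: [0, 0, 0, 0, 0, 0, 0.9, 0, 0, 0, 0, 0, 0, 0.9, 0, 0, 0, 0, 0, 0, 0.9, 0, 0, 0, 0, 0, 0, 0.9]
  grip_force: 25

```text
clock: 17.45
position: [0.4634, 0.0497, 0.1766]
ee_rot: [-0.549, 0.55, 0.446, -0.445]
contact_force: [-0.1, 1.7, 5.7]
width: 0.0168
```

```bash
python3 snap.py w11; python3 plan.py '[[0.463,0.0505,0.23,78,0.9,2],[0.645,0.026,0.23,97.8,0.9,5],[0.645,0.026,0.205,97.8,0.9,2],[0.645,0.026,0.205,97.8,0.9,2]]'
```

```text
17.45 [0.46335718 0.0497109  0.17661244] 0.016789445274867004
CALL 8 [0.001,0.0,0.0,0.03,-2.67,0.02,0.9,0.0,0.0,0.0,0.04,-2.67,0.03,0.9,0.0,-0.069,0.0,0.28,0.0,-3.66,0.9,0.0,-0.069,0.0,0.02,0.0,-3.67,0.9,0.0,-0.069,0.0,-0.23,0.0,-3.67,0.9,0.0,-0.069,0.0,-0.48,0.0,-3.64,0.9,0.001,-0.069,0.0,-0.74,0.01,-3.6,0.9,0.0,0.0,0.0,0.0,1.25,0.0,0.9]
CALL 3 [0.0,0.0,0.0,0.0,1.25,0.0,0.9,0.0,0.0,0.0,0.0,0.0,0.0,0.9,0.0,0.0,0.0,0.0,0.0,0.0,0.9]
clock 17.5 q [-0.04, 0.37, 2.05, 0.0, 0.72, -1.4]
```

View pics/w11.png

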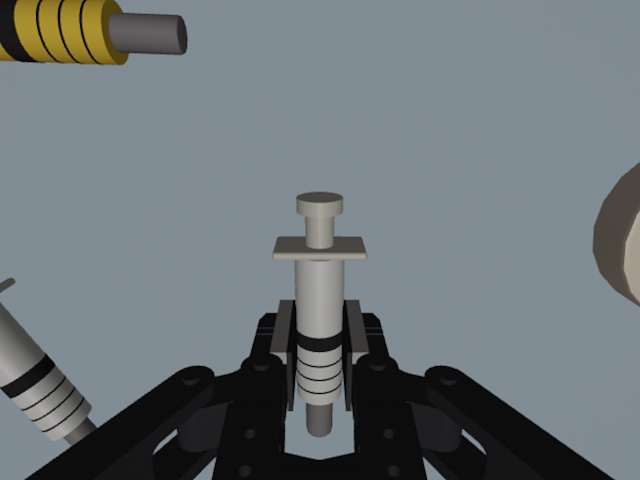

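```bash
python3 plan.py '[[0.463,0.0505,0.23,78,0.9,2],[0.636,0.026,0.23,97.8,0.9,4],[0.636,0.026,0.205,97.8,0.9,1],[0.636,0.026,0.205,97.8,0.9,1]]'
```

```text
CALL 8 [0.001,0.0,0.0,0.03,-2.67,0.02,0.9,0.0,0.0,0.0,0.04,-2.67,0.03,0.9,0.0,-0.086,0.0,0.3,0.0,-4.36,0.9,0.0,-0.086,0.0,-0.08,0.0,-4.37,0.9,0.0,-0.087,0.0,-0.45,0.0,-4.34,0.9,0.001,-0.086,0.0,-0.83,0.01,-4.29,0.9,0.0,0.0,0.0,0.0,2.5,0.0,0.9,0.0,0.0,0.0,0.0,0.0,0.0,0.9]
clock 17.5 q [-0.04, 0.37, 2.05, 0.0, 0.72, -1.4]
```

>>> arm_command:
  increments: [0, 0, 0, 0.03, -2.67, 0, 0.9, 0, 0, 0, 0.03, -2.67, 0, 0.9, 0, -0.086, 0, 0.3, 0, -4.36, 0.9, 0, -0.086, 0, -0.08, 0, -4.37, 0.9, 0, -0.087, 0, -0.45, 0, -4.34, 0.9, 0, -0.086, 0, -0.83, 0, -4.29, 0.9, 0, 0, 0, 0, 2.5, 0, 0.9, 0, 0, 0, 0, 0, 0, 0.9]

```text
clock: 18.5
position: [0.6351, 0.0257, 0.2019]
ee_rot: [0.467, -0.463, -0.531, 0.534]
contact_force: [-0.2, -0.2, -0.6]
width: 0.0166
```

>>> arm_command:
  increments: [0, 0, 0, 0, 0, 0, 0.9, 0, 0, 0, 0, 0, 0, 0.9]

```text
clock: 18.75
position: [0.636, 0.0259, 0.2054]
ee_rot: [-0.464, 0.465, 0.533, -0.533]
contact_force: [-0.1, -0.3, 0.2]
width: 0.0166
```

```bash
python3 snap.py w12
```

```text
18.75 [0.63604147 0.02589415 0.20538742] 0.016605460014968997
```

View pics/w12.png

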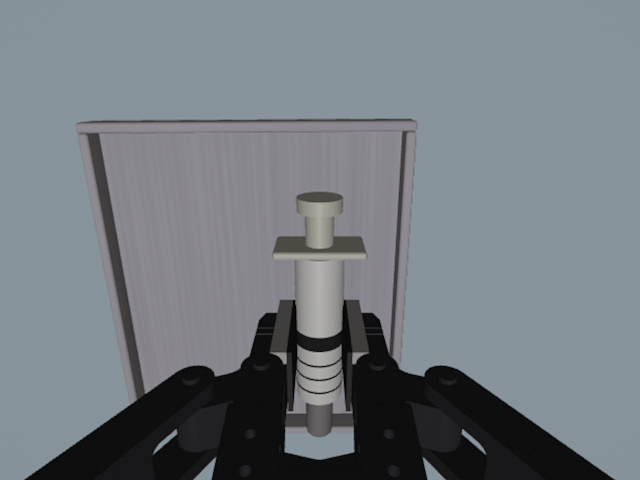

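The syringe is aligned with the tray. The tray's near edge runs from (80,124) to (416,122).

```bash
python3 loc.py w12 .014 '[[80,124],[416,122]]'
```

```text
[80, 124] [0.575, -0.0734]
[416, 122] [0.557, 0.0525]
```

>>> arm_command:
  increments: [0, 0, 0, 0, 0.9, 0, 0.9, 0, 0, 0, 0, 0.8, 0, 0.9, 0, 0, 0, 0, 0.4, 0, 0.9, 0, 0, 0, 0, 0.15, 0, 0.9, 0, 0, 0, 0, 0, 0, 0.9]

```text
clock: 19.42
position: [0.6362, 0.0258, 0.1817]
ee_rot: [0.465, -0.465, -0.533, 0.533]
contact_force: [-0.1, -0.5, 0.0]
width: 0.0168
```

>>> arm_command:
  increments: [0, 0, 0, 0, 0.1, 0, 0.9, 0, 0, 0, 0, 0, 0, 0.65, 0, 0, 0, 0, 0, 0, 0.65, 0, 0, 0, 0, 0, 0, 0.65]

```text
clock: 19.92
position: [0.6362, 0.0258, 0.181]
ee_rot: [-0.465, 0.465, 0.533, -0.533]
contact_force: [0.0, 0.1, 0.4]
width: 0.0297
```

>>> arm_command:
  increments: [0, 0, 0, 0, -2, 0, 0.65, 0, 0, 0, 0, -3, 0, 0.65, 0, 0, 0, 0, -4, 0, 0.5]

```text
clock: 20.3
position: [0.6357, 0.0258, 0.2708]
ee_rot: [0.466, -0.464, -0.532, 0.533]
contact_force: [0.9, 0.4, 0.4]
width: 0.0426
```

```bash
python3 snap.py w13; python3 plan.py '[[0.4605,-0.069,0.27,105,0.5,0],[0.4605,-0.069,0.265,105,0.5,2]]'
```

```text
20.3 [0.63574483 0.02580129 0.27083279] 0.04255649805083437
CALL 6 [0.002,-0.031,-0.001,-1.74,0.15,4.71,0.5,0.002,-0.031,-0.001,-1.6,0.15,4.76,0.5,0.002,-0.032,0.0,-1.45,0.16,4.81,0.5,0.003,-0.031,-0.001,-1.3,0.18,4.86,0.5,0.0,0.0,0.0,0.0,0.25,0.0,0.5,0.0,0.0,0.0,0.0,0.25,0.0,0.5]
clock 20.35 q [-0.07, 0.46, 1.55, -0.0, 1.12, -1.78]
```

View pics/w13.png

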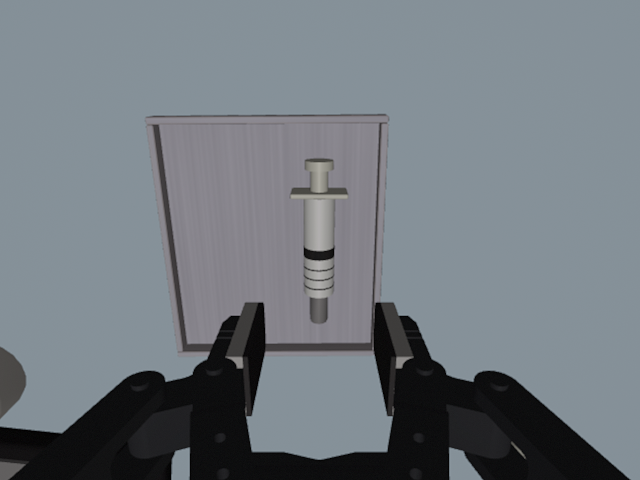

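Syringe 1 lies flat in the tray, inside the walls, with its barrel at (319,245). Next is syringe 2.

>>> arm_command:
  increments: [0, -0.031, 0, -1.74, 0.15, 4.71, 0.5, 0, -0.031, 0, -1.6, 0.15, 4.76, 0.5, 0, -0.032, 0, -1.45, 0.16, 4.81, 0.5, 0, -0.031, 0, -1.3, 0.18, 4.86, 0.5, 0, 0, 0, 0, 0.25, 0, 0.5, 0, 0, 0, 0, 0.25, 0, 0.5, 0, 0, 0, 0, 0, 0, 0.5]

```text
clock: 21.22
position: [0.4601, -0.0688, 0.2595]
ee_rot: [-0.43, 0.431, 0.561, -0.561]
contact_force: [-0.3, 0.2, -0.2]
width: 0.0427
```

```bash
python3 snap.py w14
```

```text
21.225 [ 0.46008628 -0.06878826  0.25946396] 0.04267768314009324
```

View pics/w14.png

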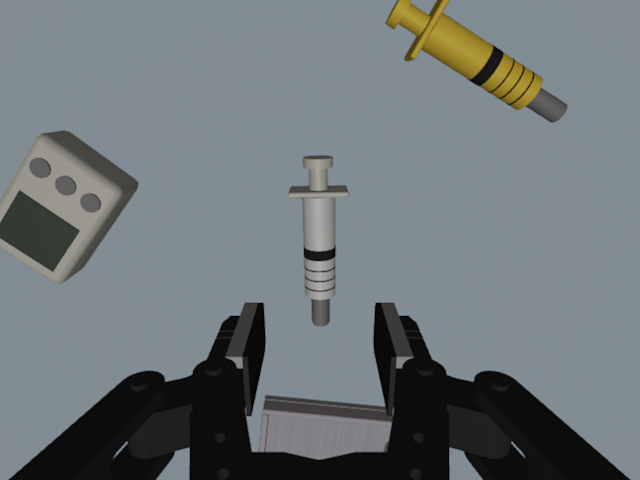

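Syringe 2 is upright between the pads, with its flange at (318,190), barrel end at (320,297) and tip at (320,324).

```bash
python3 loc.py w14 .009 '[[319,195],[320,297],[320.5,324],[318,163]]'; python3 plan.py '[[0.4605,-0.069,0.176,105,0.5,5]]'
```

```text
[319, 195] [0.4288, -0.0767]
[320, 297] [0.4889, -0.0599]
[320.5, 324] [0.5067, -0.0548]
[318, 163] [0.412, -0.0817]
CALL 5 [0.0,0.0,0.0,-0.01,1.67,-0.01,0.5,0.0,0.0,0.0,-0.01,1.67,0.0,0.5,0.0,0.0,0.0,0.0,1.67,-0.01,0.5,0.0,0.0,0.0,-0.01,1.67,0.0,0.5,0.001,0.0,0.0,0.0,1.67,-0.01,0.5]
clock 21.275 q [-0.3, 0.25, 1.95, 0.0, 0.94, -2.13]
```

>>> arm_command:
  increments: [0, -0.01, 0, 0, 2, 0, 0.5, 0, 0, 0, 0, 2.3, 0, 0.5, 0, 0, 0, 0, 2, 0, 0.5, 0, 0, 0, 0, 1.4, 0, 0.5, 0, 0, 0, 0, 0.6, 0, 0.5, 0, 0, 0, 0, 0, 0, 0.5]

```text
clock: 22.02
position: [0.4594, -0.0688, 0.1762]
ee_rot: [0.428, -0.427, -0.563, 0.563]
contact_force: [0.2, 0.5, -0.0]
width: 0.0424
```

>>> arm_command:
  increments: [0, 0, 0, 0, 0, 0, 0.9, 0, 0, 0, 0, 0, 0, 0.9, 0, 0, 0, 0, 0, 0, 0.9, 0, 0, 0, 0, 0, 0, 0.9]

```text
clock: 22.52
position: [0.4593, -0.069, 0.1771]
ee_rot: [-0.427, 0.428, 0.563, -0.563]
contact_force: [-0.7, 1.4, 5.6]
width: 0.0168
```

```bash
python3 snap.py w15; python3 plan.py '[[0.459,-0.069,0.24,105,0.9,2],[0.6427,-0.028,0.24,97.8,0.9,4],[0.6427,-0.028,0.205,97.8,0.9,2],[0.6427,-0.028,0.205,97.8,0.9,1]]'
```

```text
22.525 [ 0.45930487 -0.06903937  0.1770853 ] 0.01677814953468382
CALL 8 [0.001,0.005,0.0,0.0,-3.15,0.01,0.9,0.0,0.004,-0.001,0.01,-3.14,0.01,0.9,0.0,0.031,0.0,-0.2,0.0,-4.7,0.9,0.0,0.032,0.0,-0.05,0.0,-4.7,0.9,0.0,0.031,0.0,0.09,0.0,-4.71,0.9,0.0,0.032,0.0,0.24,0.0,-4.7,0.9,0.0,0.0,0.0,0.0,1.75,0.0,0.9,0.0,0.0,0.0,0.0,1.75,0.01,0.9]
CALL 1 [0.0,0.0,0.0,0.0,0.0,0.0,0.9]
clock 22.575 q [-0.3, 0.37, 2.05, 0.0, 0.72, -2.14]
```

View pics/w15.png

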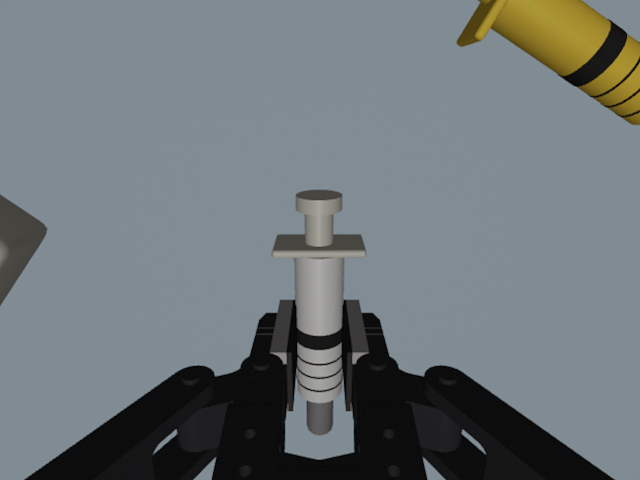

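>>> arm_command:
  increments: [0, 0.005, 0, 0, -3.15, 0, 0.9, 0, 0.004, 0, 0, -3.15, 0, 0.9, 0, 0.031, 0, -0.2, 0, -4.7, 0.9, 0, 0.032, 0, -0.05, 0, -4.7, 0.9, 0, 0.031, 0, 0.09, 0, -4.71, 0.9, 0, 0.032, 0, 0.24, 0, -4.7, 0.9, 0, 0, 0, 0, 1.75, 0, 0.9, 0, 0, 0, 0, 1.75, 0, 0.9]

```text
clock: 23.58
position: [0.6415, -0.0279, 0.2027]
ee_rot: [0.466, -0.464, -0.532, 0.534]
contact_force: [0.0, 0.8, -0.2]
width: 0.0168
```

>>> arm_command:
  increments: [0, 0, 0, 0, 0, 0, 0.9, 0, 0, 0, 0, 0, 0, 0.9]

```text
clock: 23.82
position: [0.6418, -0.0283, 0.2045]
ee_rot: [0.465, -0.465, -0.533, 0.533]
contact_force: [-0.2, -0.2, 0.1]
width: 0.0168
```

```bash
python3 snap.py w16
```

```text
23.825 [ 0.64183971 -0.02829307  0.20448209] 0.01679778769179821
```

View pics/w16.png

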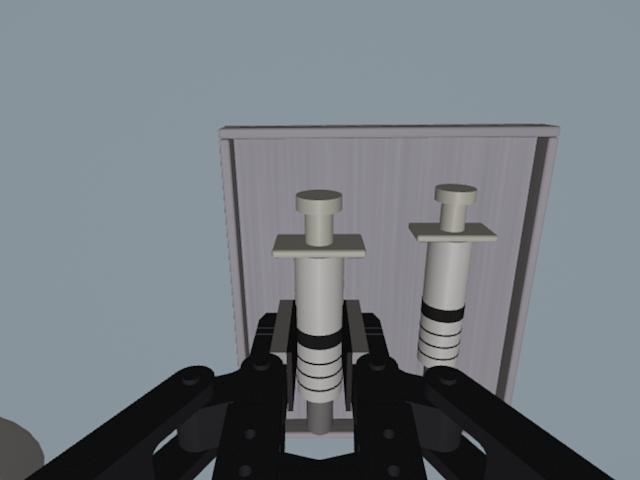

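Syringe 2 is held over the left half at (319,320). Syringe 1 is at (443,300), parallel and clear of it.

>>> arm_command:
  increments: [0, 0, 0, 0, 0.9, 0, 0.9, 0, 0, 0, 0, 0.7, 0, 0.9, 0, 0, 0, 0, 0.4, 0, 0.9, 0, 0, 0, 0, 0.2, 0, 0.9, 0, 0, 0, 0, 0, 0, 0.9]

```text
clock: 24.5
position: [0.6427, -0.028, 0.1823]
ee_rot: [0.465, -0.465, -0.533, 0.533]
contact_force: [0.5, 0.4, -0.1]
width: 0.0163
```

>>> arm_command:
  increments: [0, 0, 0, 0, 0.05, 0, 0.9, 0, 0, 0, 0, 0, 0, 0.65, 0, 0, 0, 0, 0, 0, 0.65, 0, 0, 0, 0, 0, 0, 0.65]

```text
clock: 25.0
position: [0.6427, -0.028, 0.1821]
ee_rot: [-0.465, 0.465, 0.533, -0.533]
contact_force: [0.3, 0.4, 0.4]
width: 0.0301
```

>>> arm_command:
  increments: [0, 0, 0, 0, -2, 0, 0.65, 0, 0, 0, 0, -3, 0, 0.65, 0, 0, 0, 0, -4, 0, 0.5]

```text
clock: 25.38
position: [0.6422, -0.028, 0.2719]
ee_rot: [0.466, -0.464, -0.532, 0.533]
contact_force: [-0.1, 0.2, -0.9]
width: 0.0425
```

```bash
python3 snap.py w17
```

```text
25.375 [ 0.64223052 -0.02796066  0.27193958] 0.04248801334696984
```

View pics/w17.png

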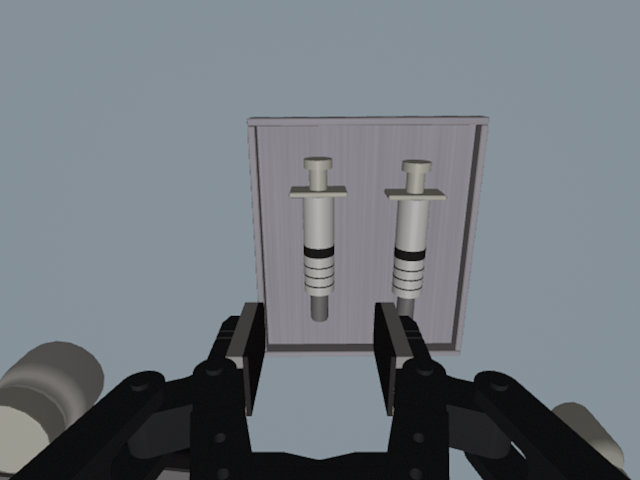

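Both syringes are flat and side by side in the steel tray, at (319,240) and (410,245). Next is the timer.

```bash
python3 plan.py '[[0.475,-0.205,0.29,64,0.1,5],[0.475,-0.205,0.29,64,0.1,2]]'
```

```text
CALL 7 [0.002,0.118,0.0,-3.04,-0.25,3.83,0.1,0.002,0.118,0.0,-3.48,-0.25,3.45,0.1,0.002,0.118,0.0,-3.86,-0.24,3.01,0.1,0.002,0.118,0.0,-4.18,-0.24,2.54,0.1,0.001,0.118,0.0,-4.45,-0.23,2.03,0.1,0.0,0.0,0.0,0.0,0.0,0.0,0.1,0.0,0.0,0.0,0.0,0.0,0.0,0.1]
clock 25.425 q [-0.15, 0.46, 1.54, -0.0, 1.13, -1.86]
```

>>> arm_command:
  increments: [0.002, 0.118, 0, -3.04, -0.25, 3.83, 0.1, 0.002, 0.118, 0, -3.48, -0.25, 3.45, 0.1, 0.002, 0.118, 0, -3.86, -0.24, 3.01, 0.1, 0, 0.118, 0, -4.18, -0.24, 2.54, 0.1, 0, 0.118, 0, -4.45, -0.23, 2.03, 0.1, 0, 0, 0, 0, 0, 0, 0.1, 0, 0, 0, 0, 0, 0, 0.1, 0, 0, 0, 0, 0, 0, 0.1]

```text
clock: 26.42
position: [0.4743, -0.2041, 0.2847]
ee_rot: [0.6, -0.598, -0.374, 0.377]
contact_force: [-1.4, 0.3, 0.1]
width: 0.077
```

```bash
python3 snap.py w18
```

```text
26.425 [ 0.47429656 -0.20410823  0.28466541] 0.07697682500880401
```

View pics/w18.png

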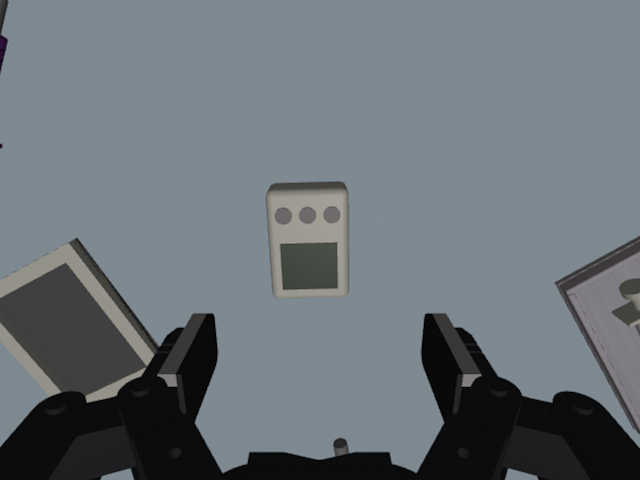

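The timer's top corners are at (267,191), (348,191), (349,297) and (273,298), screen up. Part of the cradle shows at lower left.

```bash
python3 - <<'E'
from h import *
import pickle
s,p=pickle.load(open("pics/w18.pkl","rb"))
c=onz(p,[(267,191),(348,191),(349,297),(273,298)],.026)[:,:2]
m=c.mean(0); d=(c[3]+c[2]-c[0]-c[1])/2; e=(c[1]+c[2]-c[0]-c[3])/2
print(c.round(4).tolist(),m,np.linalg.norm(d),np.degrees(np.arctan2(d[1],d[0])),np.linalg.norm(e),np.degrees(np.arctan2(e[1],e[0])))
E
python3 plan.py '[[0.47,-0.21,0.25,64,0.1,1]]'
```

```text
[[0.4303, -0.2159], [0.4503, -0.1746], [0.5114, -0.2019], [0.4915, -0.2446]] [ 0.47089223 -0.20922582] 0.06727958977160411 -24.58940195303106 0.04653801862623469 64.55485647555444
CALL 1 [-0.005,0.002,-0.002,-0.72,3.46,0.11,0.1]
clock 26.475 q [-0.54, 0.29, 1.81, -0.0, 1.05, -1.66]
```

>>> arm_command:
  increments: [0, -0.015, 0, -0.6, 2, 0.09, 0.1, 0, 0, 0, 0, 2.5, 0, 0.1, 0, 0, 0, 0, 2.5, 0, 0.1, 0, 0, 0, 0, 2, 0, 0.1, 0, 0, 0, 0, 1.2, 0, 0.1, 0, 0, 0, 0, 0.2, 0, 0.1, 0, 0, 0, 0, 0, 0, 0.1]

```text
clock: 27.35
position: [0.4699, -0.2098, 0.1811]
ee_rot: [0.598, -0.596, -0.378, 0.381]
contact_force: [-0.7, 0.6, 0.1]
width: 0.0766
```

>>> arm_command:
  increments: [0, 0, 0, 0, 0, 0, 0.3, 0, 0, 0, 0, 0, 0, 0.7, 0, 0, 0, 0, 0, 0, 0.7, 0, 0, 0, 0, 0, 0, 0.7, 0, 0, 0, 0, 0, 0, 0.7]
  grip_force: 35

```text
clock: 27.98
position: [0.4698, -0.21, 0.1815]
ee_rot: [0.598, -0.596, -0.378, 0.381]
contact_force: [-0.6, 1.8, 4.6]
width: 0.0473
```

```bash
python3 snap.py w19;  python3 plan.py '[[0.471,-0.209,0.25,65,0.7,2],[0.465,-0.392,0.25,91,0.7,5],[0.465,-0.392,0.215,91,0.7,1],[0.465,-0.392,0.215,91,0.7,2]]'
```

```text
27.975 [ 0.46979709 -0.20998735  0.1814993 ] 0.047275723443166294
CALL 8 [-0.002,-0.001,-0.001,0.06,-3.42,-0.02,0.7,-0.002,-0.001,-0.002,0.07,-3.43,-0.03,0.7,0.0,-0.091,0.0,-3.37,0.0,-1.44,0.7,0.0,-0.091,0.0,-3.48,0.0,-1.13,0.7,0.0,-0.091,0.0,-3.57,0.0,-0.8,0.7,0.0,-0.091,0.0,-3.63,0.0,-0.48,0.7,0.0,-0.09,0.0,-3.67,-0.01,-0.14,0.7,0.0,0.0,0.0,0.0,3.5,0.0,0.7]
CALL 2 [0.0,0.0,0.0,0.0,0.0,0.0,0.7,0.0,0.0,0.0,0.0,0.0,0.0,0.7]
clock 28.025 q [-0.55, 0.42, 1.94, -0.0, 0.79, -1.68]
```

View pics/w19.png

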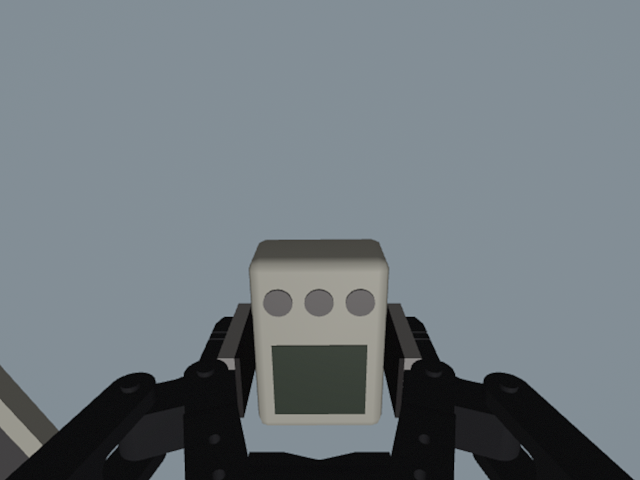

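The timer is squarely gripped, screen up at (319,380).

>>> arm_command:
  increments: [-0.002, 0, -0.001, 0.06, -3.42, 0, 0.7, -0.002, 0, -0.002, 0.06, -3.42, 0, 0.7, 0, -0.091, 0, -3.37, 0, -1.44, 0.7, 0, -0.091, 0, -3.48, 0, -1.13, 0.7, 0, -0.091, 0, -3.57, 0, -0.8, 0.7, 0, -0.091, 0, -3.63, 0, -0.48, 0.7, 0, -0.09, 0, -3.67, 0, -0.14, 0.7, 0, 0, 0, 0, 0, 0, 0.7]

```text
clock: 29.02
position: [0.4636, -0.3944, 0.2485]
ee_rot: [0.497, -0.497, -0.503, 0.503]
contact_force: [-0.4, -0.4, -1.2]
width: 0.0473
```

>>> arm_command:
  increments: [0, 0, 0, 0, 0, 0, 0.7, 0, 0, 0, 0, 0, 0, 0.7]

```text
clock: 29.28
position: [0.4638, -0.3906, 0.2487]
ee_rot: [-0.497, 0.495, 0.504, -0.504]
contact_force: [-0.1, 0.3, -0.8]
width: 0.0474
```

```bash
python3 snap.py w20
```

```text
29.275 [ 0.46376081 -0.3905808   0.24868378] 0.047408985153435855
```

View pics/w20.png

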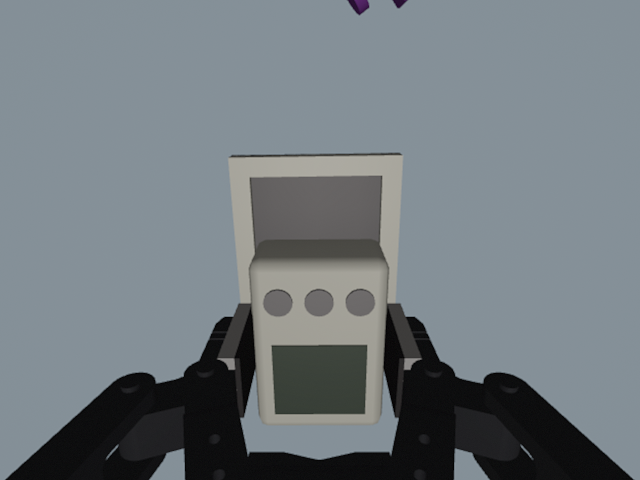

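The cradle's near rim runs from (230,157) to (402,155), and its left outer edge reaches (243,303).

```bash
python3 - <<'E'
from h import *
import pickle
s,p=pickle.load(open("pics/w20.pkl","rb"))
c=onz(p,[(230,157),(402,155),(241,303)],.010)[:,:2]; print(c)
d=c[1]-c[0]; th=np.degrees(np.arctan2(d[1],d[0])); u=d/np.linalg.norm(d); v=np.array([u[1],-u[0]])
print(np.linalg.norm(d),th, "center",(c[0]+c[1])/2+v*.055)
t=onz(p,[(252,268),(386,268),(381,420),(260,420)],s['position'][2]-.1815+.026)[:,:2];print("timer",t.mean(0),t)
E
```

```text
[[ 0.40898127 -0.4351668 ]
 [ 0.40666109 -0.34867748]
 [ 0.49131211 -0.43344861]]
0.08652043314723903 91.5366634082205 center [ 0.4628014  -0.39044722]
timer [ 0.46438289 -0.38943352] [[ 0.43319449 -0.41240836]
 [ 0.43254876 -0.3680191 ]
 [ 0.49558821 -0.3655759 ]
 [ 0.49620011 -0.41173072]]
```

>>> arm_command:
  increments: [0, -0.01, 0, -0.05, 2, 0, 0.7, 0, 0, 0, 0, 2, 0, 0.7, 0, 0, 0, 0, 1.2, 0, 0.7, 0, 0, 0, 0, 0.5, 0, 0.7, 0, 0, 0, 0, 0.3, 0, 0.7, 0, 0, 0, 0, 0, 0, 0.7, 0, 0, 0, 0, 0, 0, 0.7]

```text
clock: 30.2
position: [0.464, -0.3924, 0.1894]
ee_rot: [-0.494, 0.493, 0.506, -0.506]
contact_force: [0.2, -0.6, -1.2]
width: 0.0471
```

```bash
python3 snap.py w21
```

```text
30.2 [ 0.46396963 -0.3923728   0.18943535] 0.04707304621124519
```

View pics/w21.png

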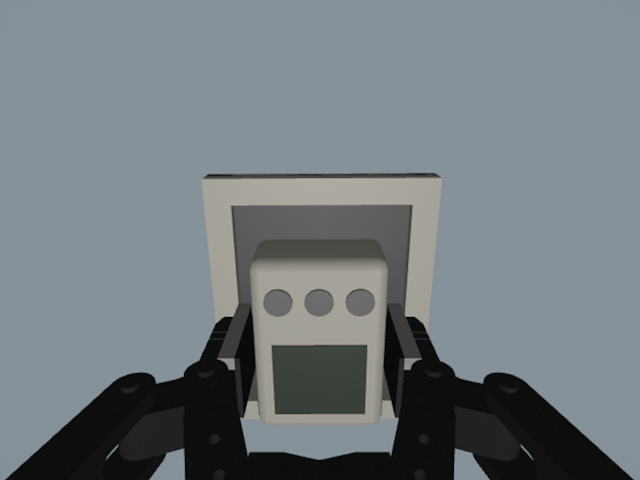

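The timer is over the cradle floor, inside the rim at (232–412, 206).

>>> arm_command:
  increments: [0, 0, 0, 0, 0.15, 0, 0.7, 0, 0, 0, 0, 0.1, 0, 0.7, 0, 0, 0, 0, 0, 0, 0.7]

```text
clock: 30.62
position: [0.4638, -0.3922, 0.1866]
ee_rot: [-0.494, 0.493, 0.506, -0.506]
contact_force: [-0.8, 0.0, 1.7]
width: 0.0472
```

>>> arm_command:
  increments: [0, 0, 0, 0, 0, 0, 0.3, 0, 0, 0, 0, 0, 0, 0.3, 0, 0, 0, 0, 0, 0, 0.3, 0, 0, 0, 0, -1.5, 0, 0.3, 0, 0, 0, 0, -3, 0, 0.3, 0, 0, 0, 0, -4, 0, 0.3, 0, 0, 0, 0, -4, 0, 0.3]

```text
clock: 31.5
position: [0.4639, -0.3922, 0.3137]
ee_rot: [-0.494, 0.493, 0.506, -0.506]
contact_force: [-0.1, -0.7, -0.0]
width: 0.0598
```

```bash
python3 snap.py w22; python3 -c "
from h import *
for n in ['side','scene']: cv2.imwrite(f'pics/{n}_end.png',vision.get_image(n)[:,:,::-1])"
```

```text
31.5 [ 0.46388464 -0.39224742  0.31365239] 0.059845459275279796
```

View pics/w22.png

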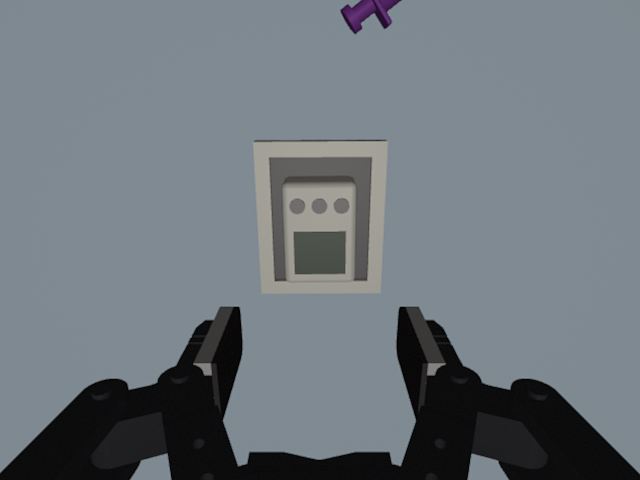

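View pics/side_end.png

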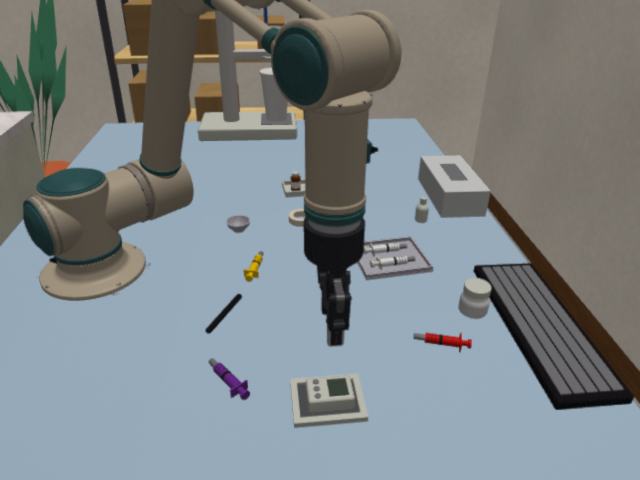

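The timer is in the cradle, screen up at (320,230) in the wrist view. Its front end lies close to the rim line, so I'll check that it isn't resting on the rim.

```bash
python3 loc.py w22 .031 '[[284,182],[356,182],[353.5,282],[287,282]]'; python3 loc.py w22 .010 '[[254,142],[387,142],[380,293],[261.5,294]]'; python3 - <<'E'
import cv2
a=cv2.imread("pics/side_end.png")[360:435,280:380]; b=cv2.imread("pics/scene_end.png")[340:415,140:240]
cv2.imwrite("pics/z.png",cv2.hconcat([cv2.resize(x,(400,300),interpolation=cv2.INTER_CUBIC) for x in (a,b)]))
E
```

```text
[284, 182] [0.4311, -0.4142]
[356, 182] [0.43, -0.3695]
[353.5, 282] [0.4984, -0.3674]
[287, 282] [0.4995, -0.4124]
[254, 142] [0.4095, -0.4354]
[387, 142] [0.4073, -0.3486]
[380, 293] [0.5168, -0.3451]
[261.5, 294] [0.5198, -0.4328]
```

View pics/z.png

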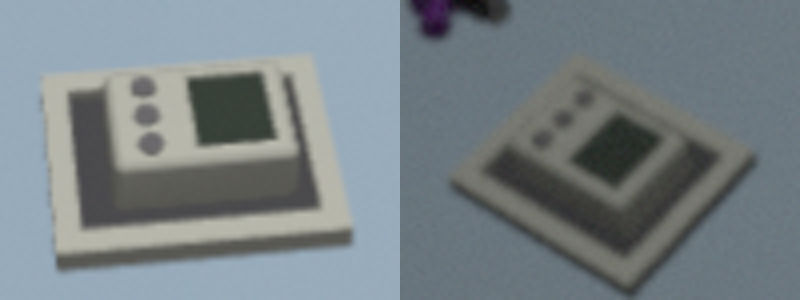

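View pics/scene_end.png

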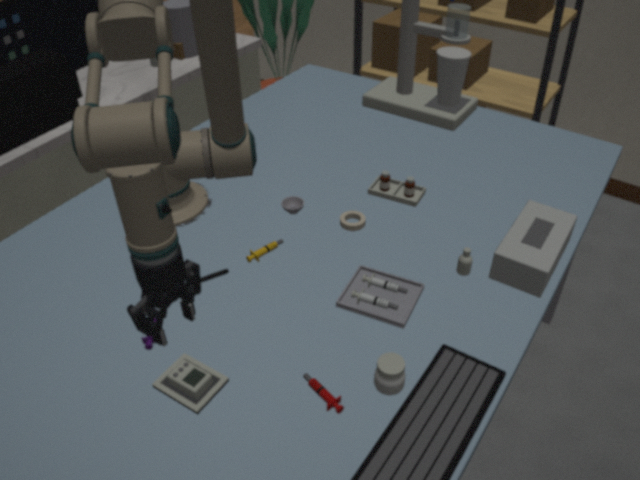

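The timer is flat on the cradle floor, with dark floor visible around it. In the scene view both vials stand at (385,183) and (410,187), both syringes lie in the tray at (385,284) and (374,299), and the tape is still at (353,220).

```bash
python3 -c "
from rig import ticket
print(ticket.sign_off())"
```

```text
the job is handed in; nothing more can be done
None
```

The bench is tidied and the job was handed in at about 32 s of the 147 s limit. I worked in the order asked:

- **Vials:** both stand upright in the white tray, one in each bay.
- **Syringes:** both pale syringes lie flat and parallel in the steel tray, about 55 mm apart.
- **Timer:** it lies flat in the cradle, screen up.

**Last checks:** the wrist, side and scene pictures agree on all of these placements. The tape and the coloured look-alike syringes are where they were. The gripper is open about 0.31 m up and touches nothing, and the highest force I read was about 6.5 N, during grips.

**What disagreed:** for the vial tray, the fixed cameras' first estimates were 5–12 mm off the wrist camera's along y. I used the wrist measurements, and later close-ups matched them to within about 2 mm. I had no other failed checks.

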